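# Lock the bench balance for transport

### The arm

A 7-joint arm with a two-finger parallel gripper is mounted at the origin on the work surface. World frame = base frame: x ahead of the robot, y to its left, z up, the work surface at z = 0. Lengths are in mm, angles in rad, forces in N, time in s.
With the tool pointing down it reaches from about 425 to 800 mm from the base axis. Payload 8.3 kg.
Tool frame: the origin (TCP) lies on the centre line of the jaws, within the pads' length; the fingertips stand 17 mm ahead of it and the grasp point (between the pads) lies 2 mm behind it; z points along the fingers, y is the direction in which the jaws open and shut (so a half turn about z gives the same grasp; the last joint's range is limited). The gripper opens to 85 mm and grips with 20 to 120 N. Pads are 22 mm wide; open, the fingers measure 114 mm over their backs; the gripper's body (76 mm by 85 mm) begins 54 mm behind the grasp point. The pads swing forward as they close: fully open they stand 13 mm farther back than shut.
Start: joints at [1.281, 0.383, 0.016, 1.37, -0.006, 1.388, -0.046], TCP at [140.577, -608.968, 248.279] pointing down, gripper open.
Joint ranges: [-2.95, 2.95], [-0.25, 2.06], [-1.52, 1.56], [0.18, 2.33], [-1.44, 4.58], [0.02, 2.06], [-3.01, 3.01]. Speed limits (rad/s): [2.39, 2.39, 3.01, 3.01, 3.14, 3.14, 3.14].

### API

Orientations are given as a unit quaternion [x, y, z, w].
In Python, from bench import telemetry, imaging, order gives the robot as it stands.
- The arm moves only by the tool drive_tool, never from a script. Its argument "moves" is a list of rows, each an object of numbers: "dx", "dy", "dz": the shift along the tool's x, y, z in m; "rx", "ry", "rz": the turn, a rotation vector about the tool's x, y, z in degrees; "hand": the closure, from 0 (fully open) to 1 (shut). In form: [{"dx": .., "dy": .., "dz": .., "rx": .., "ry": .., "rz": .., "hand": ..}, ...]. A call has 1 to 8 rows; each row shifts and turns the pose as measured when the row begins, along the tool's axes as they then stand; what a row does not reach is not made up. A row lasts 1/8 s, in which the tool goes at most 62.5 mm and 10.7 degrees, less where a joint would pass 70% of its speed; a pose out of reach is approached as far as the arm can. A call with a gripper value outside its range is refused whole. The fingers move at their own pace and stop on an object; the grip force is fixed at half the most. Time passes only in rows, so rows that do not move let the fingers close. It gives the time, the measured TCP pose, the force and the opening at its end, in the units of the state.
- telemetry.read_state(): the state, without advancing time (a new reading comes with each control period).
- imaging.grab_frame(name): name is "scene" or "top" or "wrist"; returns the picture (400x640x3 uint8, red, green, blue); there is no depth.
- imaging.camera_params(name): a dict with "camera_matrix" (3x3 intrinsics, pixels), "k1" (the pictures are not rectified: a ray, as slopes to the right and down, at radius r is drawn at 1 + k1 r^2 times it, then the intrinsics apply), "T" (4x4, takes a point from camera to world coordinates). Camera axes: x right, y down, z forward; pixel columns grow to the right and rows downward; lengths in mm; the calibration is good to about 2 mm. A picture is of the moment at which its call begins: read the wrist's pose just before it. camera_params takes no time and is no camera call; for the wrist camera it gives the pose at the moment of the call.
- order.sign_off(): hands the job in, once; it reports no verdict.
The state is a dict: "clock": time; "joint_pos": joint angles; "qd": joint speeds; "effort": joint torques, N m; "position": TCP position; "orientation": TCP orientation; "force": force on the tool from outside, world axes, zero at the start; "moment": the same for the moment, N m; "gripper_width": opening from 0.0 (shut) to 1.0 (fully open).
Only numpy, scipy, OpenCV 4.12 (cv2) and the standard library are available. Lean on these libraries where they do the work, as an engineer would, in place of code of your own. Each camera call takes 0.05 s, during which the arm holds its last target.

### The job

Lock the bench balance for transport: take the orange-handled hex key from the blue stand, feel for the hex socket sunk in the round well on top of the balance, and turn it clockwise (seen from above), a bit more than half a turn, until it comes up against its stop. Press only lightly with the key, keep off the weighing pan and leave everything else where it is. Finish with the key standing fully home in the socket and the hand clear of it.

Things in the scene. Friction and masses are not known exactly. Their poses are not given: they have to be found in the camera images.
- balance: White bench balance, 310 x 210 x 75 mm (x, y, z), fixed. Origin at the centre of its underside; x points from its front edge (display) to its rear, y to its left, z up. Its top is flat. Lock socket: 18.1 mm across flats, 14 mm deep below the screw's face (floor 22 mm below the well's mouth), with a steep countersink 1.6 mm deep, 20.1 mm across flats at the face.
- lock_well (a point): Centre of the mouth of the round well, 50 mm across, in the balance's top (75 mm up), near its front left corner; axes as the balance's. 8 mm below the mouth is the flat face of a steel lock screw that fills the well, with a hex socket in it. The screw is set off-centre: the socket's axis lies 4.5 to 8.5 mm from the well's centre, in any direction; only feel or a close look tells.
- lock (a joint): Turn of the lock screw, rad, growing clockwise seen from above: starts between 0 and 0.4; hard stop (locked) at 3.5. At 0 two flats of the socket face the balance's +x and -x and a small red line on the screw's face points to the balance's rear (+x); both turn with the screw. Drag about 0.06 N m; stays where it is left.
- press (a joint): How far the spring-seated lock screw (face and socket) is pushed straight down, m: 0 at rest, 0.001 for about 8 N, and so on in proportion. More than 0.0025 (20 N) harms the balance.
- key_grip (a point): Centre of the orange grip of the key to use: 32 x 32 mm square, 30 mm tall, faces along the key's x and y, z up. Below it a straight steel hex shank, 17 mm across flats (last 1.5 mm tapered to 15 mm), two flats facing the key's +x and -x; tip 55 mm below this point, grip's underside 15 mm below it. Starts upright in either hole of the stand. About 150 g.
- key_tip (a point): Centre of the end face of the orange key's shank, 55 mm below the middle of its grip; axes as the key's.
- stand: Blue key stand, a block 60 x 170 x 40 mm (x, y, z), fixed; origin at the centre of its underside. Two round holes, 22 mm wide and 25 mm deep, in its top, 50 mm either side of the centre along its y; each holds a key upright on the hole's floor, 15 mm above the bench.
- thin_key_grip (a point): Centre of the grey grip of the other key in the stand: same shape, but its shank is only 10 mm across flats and would slip round in the socket. Leave it in the stand.
- pan: Round steel weighing pan on the balance, 136 mm across, its centre 65 mm behind (+x) the balance's centre, its top 85 mm above the bench; origin 85 mm straight below the centre of its top. Must not be leaned on.
- tub_b: Clear plastic tub with a blue lid, 155 x 155 x 87 mm with a blue cap on top (105 mm in all); origin under its centre. Bystander.
- tub_c: A second such tub. Bystander.
- tumbler: Steel tumbler, 72 mm across the rim, 110 mm tall, origin under its centre. Bystander.
- weight: Brass knob weight, 38 mm across, 54 mm tall, origin under its centre. Bystander.
Things that resemble listed ones, but are neither listed nor needed, are in the scene too. Leave any purple or red look-alike of the part that bears key_grip alone.

How it is judged (in metres and radians):
On the way, in this order (a step that is already met when the one before it is completed fails the run):
1. the orange key's tip is seated in the hex socket (at least 18.5 mm below the well's mouth) (z of key_tip in the frame of lock_well below -0.0185 m and horizontal distance between key_tip and lock_well below 0.016 m), for 0.2 s.
2. with the key still seated, the lock has been turned past 1.5 rad (all of step 1 and value of joint lock above 1.5 rad), for 0.1 s.
At the end, for the whole second after the job is handed in: The lock is turned to its stop at 3.5 rad (past 3.3), and the orange key stands in the socket, tip at least 18.5 mm below the well's mouth (fully home is 22 mm) and within 16 mm of the well's centre, leaning less than 0.17 rad (all of step 1 and value of joint lock above 3.3 rad and angle between key_tip's own z axis and vertical below 0.17 rad and velocity of joint lock below 0.05 rad/s); the robot touches nothing.
It fails at once if the lock screw is pushed down by more than 2.5 mm (20 N) (value of joint press above 0.0025 m).
It fails at once if the weighing pan is pressed with more than 3 N (contact force between pan and anything else above 3 N).
It fails at once if a bystander (grey key, tubs, tumbler, weight) is moved by more than 25 mm (distance of any of thin_key_grip, tub_b, tub_c, tumbler, weight from where it was at the start of the episode above 0.025 m).
It also fails if it takes over 72 s, if anything falls off the work surface, if the arm or the gripper's body presses on something with over 40 N, if the wrist force passes 120 N, or if a joint passes its speed limit or range.

## Working session

There is one attempt and no reset: what is moved stays moved. The work goes in short steps, Python scripts to look and compute and a tool call to move; the robot and the scene stay as the last step left them, time stands still between calls to the robot, and variables do not carry over. Pictures are saved under pics/ and viewed, and the job is handed in when it is done.

Besides the shell and the picture viewer there is one more tool, called after "Emit:" by a JSON object that holds its "name" and its "arguments". drive_tool: Moves the arm, as the interface text tells. Its arguments: {"type":"object","properties":{"moves":{"type":"array","items":{"type":"object","properties":{"dx":{"type":"number"},"dy":{"type":"number"},"dz":{"type":"number"},"rx":{"type":"number"},"ry":{"type":"number"},"rz":{"type":"number"},"hand":{"type":"number"}}}}},"required":["moves"]}

```bash
ls; mkdir -p pics; cat > h.py <<'E'
import numpy as np, cv2
from bench import telemetry, imaging, order
def P(name):
    c=imaging.camera_params(name); return np.array(c["camera_matrix"]),c["k1"],np.array(c["T"])
def ray(cp,uv):
    K,k1,T=cp
    p=cv2.undistortPoints(np.array([[uv]],float),K,np.array([k1,0,0,0.]))[0,0]
    d=T[:3,:3]@np.array([p[0],p[1],1]); return T[:3,3],d
def onz(cp,uv,z):
    o,d=ray(cp,uv); return o+d*(z-o[2])/d[2]
def proj(cp,X):
    K,k1,T=cp
    c=T[:3,:3].T@(np.array(X,float)-T[:3,3]); 
    p,_=cv2.projectPoints(c.reshape(1,3),np.zeros(3),np.zeros(3),K,np.array([k1,0,0,0.])); return p[0,0]
def save(im,n): cv2.imwrite('pics/'+n,cv2.cvtColor(im,cv2.COLOR_RGB2BGR))
def st():
    s=telemetry.read_state()
    print(s['clock'],np.round(s['position'],1),np.round(s['orientation'],4),'F',np.round(s['force'],1),'M',np.round(s['moment'],2),'g',round(s['gripper_width'],3)); return s
E
python3 - <<'E'
from h import *
s=st()
for n in ['scene','top','wrist']:
    im=imaging.grab_frame(n); save(im,n+'0.png'); np.save(n+'0.npy',im)
    K,k,T=P(n); print(n,K.round(1).tolist(),k,T.round(3).tolist())
E
```

```text
pics
0.0 [ 140.5 -608.5  247.2] [ 9.936e-01  1.132e-01 -1.000e-04 -1.000e-03] F [ 0.2  0.4 -0.7] M [ 0.03 -0.02  0.02] g 0.998
scene [[381.7, 0.0, 319.2], [0.0, 381.7, 197.5], [0.0, 0.0, 1.0]] -0.013309933825769824 [[-0.586, 0.502, -0.636, 1319.912], [0.81, 0.358, -0.464, 486.422], [-0.006, -0.787, -0.617, 799.155], [0.0, 0.0, 0.0, 1.0]]
top [[404.1, 0.0, 308.8], [0.0, 404.1, 201.6], [0.0, 0.0, 1.0]] -0.017366862724370238 [[0.016, -0.995, 0.098, 467.267], [-1.0, -0.016, 0.001, -37.662], [0.0, -0.098, -0.995, 1191.621], [0.0, 0.0, 0.0, 1.0]]
wrist [[292.6, 0.0, 320.6], [0.0, 292.6, 198.8], [0.0, 0.0, 1.0]] -0.026687951659269547 [[0.224, -0.928, -0.297, 216.269], [-0.975, -0.213, -0.068, -590.955], [-0.0, 0.305, -0.952, 373.381], [0.0, 0.0, 0.0, 1.0]]
```

View pics/scene0.png

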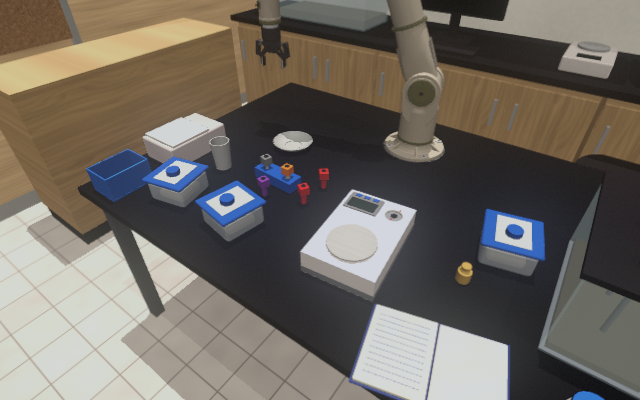

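View pics/top0.png

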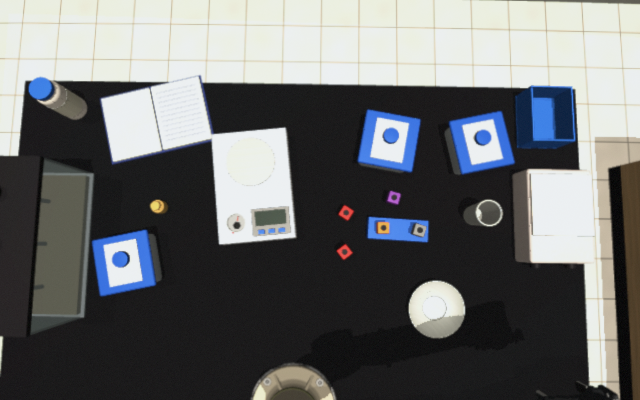

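View pics/wrist0.png

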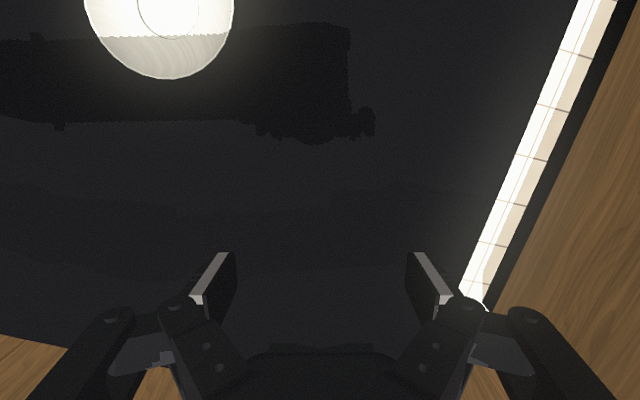

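```bash
cat > m1.py <<'E'
from h import *
im=np.load('top0.npy'); hsv=cv2.cvtColor(im,cv2.COLOR_RGB2HSV); cp=P('top')
def blobs(m,z,lo=15,name=''):
    n,l,s,c=cv2.connectedComponentsWithStats(m.astype(np.uint8))
    for i in range(1,n):
        if s[i,4]>=lo:
            cn,_=cv2.findContours((l==i).astype(np.uint8),0,2); cn=max(cn,key=cv2.contourArea)
            pts=np.array([onz(cp,p[0],z)[:2] for p in cn],np.float32)
            print(name,s[i,4],c[i].round(1),cv2.minAreaRect(pts),onz(cp,c[i],z).round(1))
H,S,V=hsv[...,0],hsv[...,1],hsv[...,2]
blobs((H>8)&(H<22)&(S>150)&(V>120),85,name='orange/brass')
blobs((H>100)&(H<125)&(S>150)&(V>80),40,name='blue')
m=((S<60)&(V>150)); m[:,:205]=0;m[:,305:]=0;m[:120]=0;m[250:]=0
m=cv2.morphologyEx(m.astype(np.uint8),cv2.MORPH_CLOSE,np.ones((3,3)))
blobs(m,75,300,name='white')
x=cv2.resize(im[180:270,200:460],None,fx=3,fy=3,interpolation=cv2.INTER_CUBIC);save(x,'topcrop.png')
E
python3 m1.py
```

```text
orange/brass 23 [161.4 205. ] ((557.7899780273438, 369.8074035644531), (28.306652069091797, 10.655510902404785), 9.322848320007324) [560.1 369.9  85. ]
orange/brass 84 [381.7 227.5] ((508.21435546875, -237.55152893066406), (24.593612670898438, 27.763996124267578), 0.9166463017463684) [ 508.1 -236.8   85. ]
blue 422 [39.8 88.4] ((906.0671997070312, 769.3313598632812), (73.0438003540039, 64.42548370361328), 81.09974670410156) [905.5 768.9  40. ]
blue 1705 [547.1 117.3] ((843.0484008789062, -738.2426147460938), (155.1671142578125, 188.53245544433594), 88.52591705322266) [ 841.4 -733.5   40. ]
blue 1630 [388.8 140.6] ((763.7771606445312, -266.3042907714844), (163.27560424804688, 163.75653076171875), 80.09818267822266) [ 762.6 -265.8   40. ]
blue 1630 [480.8 142.6] ((763.521728515625, -536.4890747070312), (163.3090362548828, 163.626953125), 12.570243835449219) [ 761.6 -534.7   40. ]
blue 163 [390.5 135.3] ((778.0025634765625, -270.87591552734375), (37.961021423339844, 39.08696365356445), 89.84014892578125) [ 778.4 -270.9   40. ]
blue 165 [482.6 137.2] ((776.9757080078125, -541.440185546875), (38.782501220703125, 41.70797348022461), 1.071526050567627) [ 777.7 -540.3   40. ]
blue 1020 [396.9 229.3] ((506.1860046386719, -290.1379699707031), (175.3088836669922, 64.18977355957031), 87.10455322265625) [ 505.3 -288.1   40. ]
blue 1771 [123.8 262.6] ((398.91845703125, 486.8989562988281), (162.1161346435547, 163.2477569580078), 12.354660034179688) [398.2 485.   40. ]
blue 186 [120.2 258.8] ((408.9099426269531, 495.8541259765625), (40.92900466918945, 41.43635559082031), 46.86396026611328) [408.6 496.   40. ]
white 7903 [250.8 182.5] ((641.5761108398438, 132.6208038330078), (353.255615234375, 229.01499938964844), 6.3527445793151855) [627.9 126.7  75. ]
```

View pics/topcrop.png

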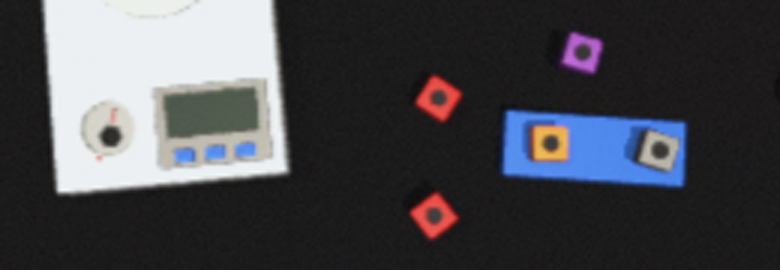

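Candidates in the top view: orange key (383,227) and grey key (419,230), both in the blue stand; red look-alikes at (346,212) and (344,252); purple look-alike at (394,197). I choose the orange one at (383,227). The crop confirms that it is the only orange square grip and that it stands in the blue block. The well is at about (236,224), with a dark hex hole off-centre towards the front and a red line pointing to the rear.

Emit:
{"name": "drive_tool", "arguments": {"moves": [{"dx": 0.044,"dy": -0.0277},{"dx": 0.044,"dy": -0.0277},{"dx": 0.044,"dy": -0.0277},{"dx": 0.044,"dy": -0.0277},{"dx": 0.044,"dy": -0.0277},{"dx": 0.044,"dy": -0.0277},{"dx": 0.044,"dy": -0.0277},{"dx": 0.044,"dy": -0.0277}]}}

```text
invalid input at $.moves[0]: expected keys dx, dy, dz, rx, ry, rz, hand
```

Emit:
{"name": "drive_tool", "arguments": {"moves": [{"dx": 0.044,"dy": -0.0277,"dz": 0,"rx": 0,"ry": 0,"rz": 0,"hand": 0},{"dx": 0.044,"dy": -0.0277,"dz": 0,"rx": 0,"ry": 0,"rz": 0,"hand": 0},{"dx": 0.044,"dy": -0.0277,"dz": 0,"rx": 0,"ry": 0,"rz": 0,"hand": 0},{"dx": 0.044,"dy": -0.0277,"dz": 0,"rx": 0,"ry": 0,"rz": 0,"hand": 0},{"dx": 0.044,"dy": -0.0277,"dz": 0,"rx": 0,"ry": 0,"rz": 0,"hand": 0},{"dx": 0.044,"dy": -0.0277,"dz": 0,"rx": 0,"ry": 0,"rz": 0,"hand": 0},{"dx": 0.044,"dy": -0.0277,"dz": 0,"rx": 0,"ry": 0,"rz": 0,"hand": 0},{"dx": 0.044,"dy": -0.0277,"dz": 0,"rx": 0,"ry": 0,"rz": 0,"hand": 0}]}}

```text
clock: 1.15
position: [437.7, -308.1, 244.5]
orientation: [0.994, 0.108, -0.002, -0.002]
force: [1.1, -0.6, -0.5]
gripper_width: 1.0
```

Emit:
{"name": "drive_tool", "arguments": {"moves": [{"dx": 0.02,"dy": -0.01,"dz": 0,"rx": 0,"ry": 0,"rz": -10.6,"hand": 0},{"dx": 0,"dy": 0,"dz": 0,"rx": 0,"ry": 0,"rz": -10.6,"hand": 0},{"dx": 0,"dy": 0,"dz": 0,"rx": 0,"ry": 0,"rz": -10.6,"hand": 0},{"dx": 0,"dy": 0,"dz": 0,"rx": 0,"ry": 0,"rz": -10.6,"hand": 0},{"dx": 0,"dy": 0,"dz": 0,"rx": 0,"ry": 0,"rz": -10.6,"hand": 0},{"dx": 0,"dy": 0,"dz": 0,"rx": 0,"ry": 0,"rz": -10.6,"hand": 0},{"dx": 0,"dy": 0,"dz": 0,"rx": 0,"ry": 0,"rz": -10.6,"hand": 0},{"dx": 0,"dy": 0,"dz": 0,"rx": 0,"ry": 0,"rz": -10.6,"hand": 0}]}}

```text
clock: 2.15
position: [458.5, -286.5, 242.0]
orientation: [0.652, 0.758, 0.0, -0.005]
force: [-1.1, -0.8, 0.1]
gripper_width: 0.997
```

Emit:
{"name": "drive_tool", "arguments": {"moves": [{"dx": 0,"dy": 0,"dz": 0,"rx": 0,"ry": 0,"rz": -10.6,"hand": 0},{"dx": 0,"dy": 0,"dz": 0,"rx": 0,"ry": 0,"rz": -10.6,"hand": 0},{"dx": 0,"dy": 0,"dz": 0,"rx": 0,"ry": 0,"rz": -10.6,"hand": 0},{"dx": 0,"dy": 0,"dz": 0,"rx": 0,"ry": 0,"rz": -10.6,"hand": 0},{"dx": 0,"dy": 0,"dz": 0,"rx": 0,"ry": 0,"rz": -10.6,"hand": 0},{"dx": 0,"dy": 0,"dz": 0,"rx": 0,"ry": 0,"rz": -10.6,"hand": 0},{"dx": 0,"dy": 0,"dz": 0,"rx": 0,"ry": 0,"rz": -10.6,"hand": 0},{"dx": 0,"dy": 0,"dz": 0,"rx": 0,"ry": 0,"rz": -10.6,"hand": 0}]}}

```text
clock: 3.15
position: [456.8, -286.1, 239.6]
orientation: [-0.039, 0.999, 0.005, -0.006]
force: [0.3, 0.1, 0.5]
gripper_width: 1.004
```

```bash
python3 - <<'E'
from h import *
s=st(); print(s['joint_pos'])
im=imaging.grab_frame('wrist'); save(im,'w1.png'); np.save('w1.npy',im)
E
```

```text
3.15 [ 456.8 -286.1  239.6] [-0.0392  0.9992  0.0053 -0.0057] F [0.3 0.1 0.5] M [-0.04 -0.01  0.02] g 1.004
[ 1.01515294  0.26992803 -0.62009416  1.58622621  0.1548074   1.35159064
  2.02529112]
```

View pics/w1.png

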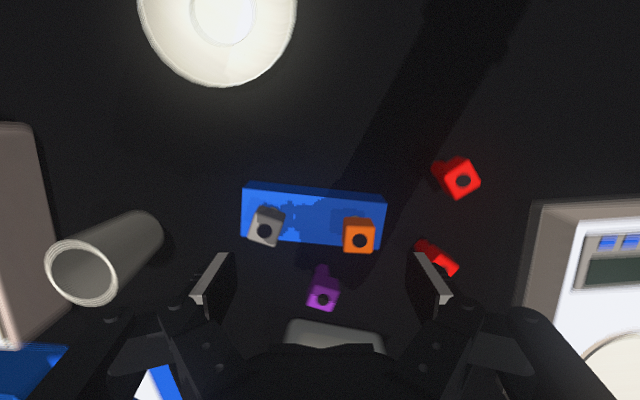

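```bash
cat > m2.py <<'E'
from h import *
import sys
im=np.load(sys.argv[1]); cp=P('wrist')
hsv=cv2.cvtColor(im,cv2.COLOR_RGB2HSV);H,S,V=hsv[...,0],hsv[...,1],hsv[...,2]
top=((H>6)&(H<22)&(S>150)&(V>190)).astype(np.uint8)
top=cv2.morphologyEx(top,cv2.MORPH_CLOSE,np.ones((3,3)))
cn,_=cv2.findContours(top,0,2); c=max(cn,key=cv2.contourArea)
print(cv2.contourArea(c),cv2.boundingRect(c))
w=np.array([onz(cp,p[0],85)[:2] for p in c],np.float32)
print('min rect world',cv2.minAreaRect(w))
s=st(); R=cv2.Rodrigues
from scipy.spatial.transform import Rotation as Ro
print(Ro.from_quat(s['orientation']).as_matrix().round(3))
x,y,ww,hh=cv2.boundingRect(c); x0,y0=x-50,y-40
cr=cv2.resize(im[y0:y0+110,x0:x0+140],None,fx=5,fy=5,interpolation=cv2.INTER_CUBIC); save(cr,sys.argv[1][:-4]+'c.png'); print(x0,y0)
E
python3 m2.py w1.npy
```

```text
642.5 (345, 227, 30, 26)
min rect world ((507.2587890625, -239.51358032226562), (29.08078956604004, 29.014911651611328), 1.1553314924240112)
3.2 [ 456.7 -286.2  239.5] [-0.0439  0.999   0.0053 -0.0058] F [ 0.2  0.4 -0.9] M [ 0.03 -0.01  0.01] g 1.0
[[-0.996 -0.088 -0.012]
 [-0.088  0.996  0.01 ]
 [ 0.011  0.011 -1.   ]]
295 187
```

View pics/w1c.png

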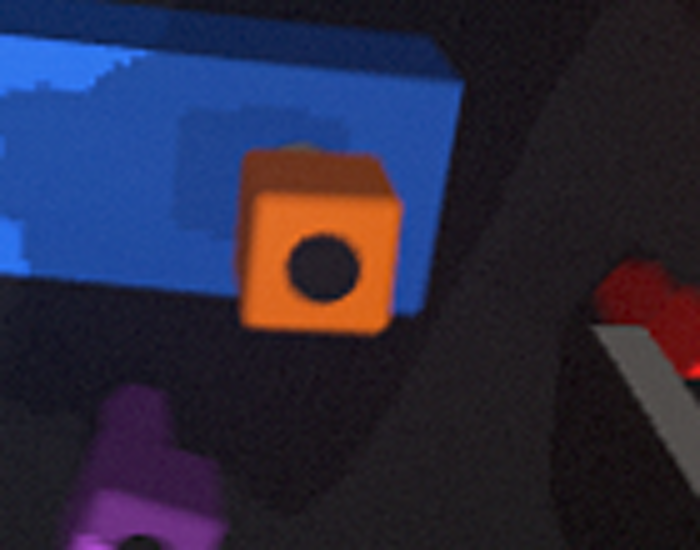

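```bash
cat >> h.py <<'E'
from scipy.spatial.transform import Rotation as Ro
def delta(p,yawdeg,n=1):
    s=st(); R=Ro.from_quat(s['orientation'])
    y=np.radians(yawdeg); c,sn=np.cos(y),np.sin(y)
    D=Ro.from_matrix(np.array([[c,sn,0],[sn,-c,0],[0,0,-1.]]))
    d=R.as_matrix().T@(np.array(p)-s['position']); r=(R.inv()*D).as_rotvec(degrees=True)
    M=R.as_matrix(); print('yaw',np.degrees(np.arctan2(M[1,0],M[0,0])).round(2),'tilt z',M[:,2].round(4))
    print('dtool mm',d.round(2),'rot',r.round(2),'|',n,'rows:',(d/n/1000).round(5),(r/n).round(3)); print('j',np.round(s['joint_pos'],2))
E
python3 - <<'E'
from h import *
delta([507.3,-239.5,130],181,4)
E
```

```text
3.2 [ 456.7 -286.2  239.5] [-0.0439  0.999   0.0053 -0.0058] F [ 0.2  0.4 -0.9] M [ 0.03 -0.01  0.01] g 1.0
yaw -174.96 tilt z [-0.0121  0.0102 -0.9999]
dtool mm [-55.69  40.83 109.33] rot [ 0.62 -0.66  4.04] | 4 rows: [-0.01392  0.01021  0.02733] [ 0.154 -0.165  1.009]
j [ 1.02  0.27 -0.62  1.59  0.16  1.35  2.03]
```

Emit:
{"name": "drive_tool", "arguments": {"moves": [{"dx": -0.0142,"dy": 0.0105,"dz": 0.027,"rx": 0.2,"ry": -0.2,"rz": 1.0,"hand": 0},{"dx": -0.0142,"dy": 0.0105,"dz": 0.027,"rx": 0.2,"ry": -0.2,"rz": 1.0,"hand": 0},{"dx": -0.0142,"dy": 0.0105,"dz": 0.027,"rx": 0.2,"ry": -0.2,"rz": 1.0,"hand": 0},{"dx": -0.0142,"dy": 0.0105,"dz": 0.027,"rx": 0.2,"ry": -0.2,"rz": 1.0,"hand": 0},{"dx": 0,"dy": 0,"dz": 0,"rx": 0,"ry": 0,"rz": 0,"hand": 0}]}}

```text
clock: 3.82
position: [510.9, -240.6, 128.0]
orientation: [0.001, 1.0, -0.002, 0.001]
force: [0.2, -0.6, 0.8]
gripper_width: 0.999
```

```bash
python3 - <<'E'
from h import *
im=imaging.grab_frame('wrist'); save(im,'w2.png'); np.save('w2.npy',im)
delta([507.3,-239.5,68],181,3)
E
python3 m2.py w2.npy
```

```text
3.875 [ 511.2 -241.8  129.4] [ 0.0011  1.     -0.0027  0.0019] F [ 0.2 -1.2 -0.5] M [-0.04 -0.02  0.02] g 1.001
yaw 179.88 tilt z [ 0.0037 -0.0054 -1.    ]
dtool mm [ 4.09  2.63 61.34] rot [-0.31  0.21 -1.12] | 3 rows: [0.00136 0.00088 0.02045] [-0.104  0.07  -0.374]
j [ 0.87  0.41 -0.61  1.68  0.26  1.13  1.75]
175.0 (308, 211, 38, 43)
min rect world ((515.7366943359375, -231.65115356445312), (17.749286651611328, 37.28684997558594), 51.17170333862305)
3.875 [ 511.2 -241.8  129.4] [ 0.0011  1.     -0.0027  0.0019] F [ 0.2 -1.2 -0.5] M [-0.04 -0.02  0.02] g 1.001
[[-1.     0.002  0.004]
 [ 0.002  1.    -0.005]
 [-0.004 -0.005 -1.   ]]
258 171
```

View pics/w2.png

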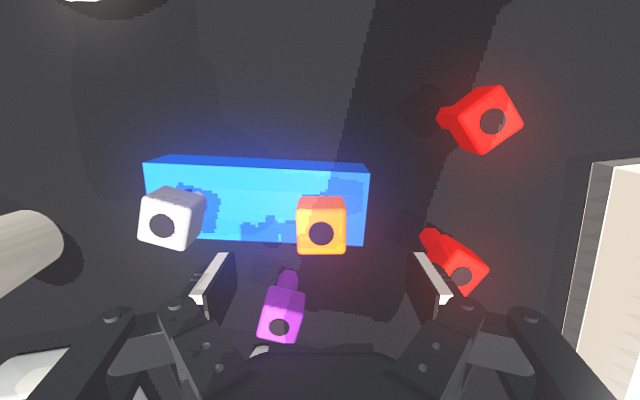

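```bash
cat > m3.py <<'E'
from h import *
cp=P('wrist'); im=np.load('w2.npy')
cr=im[185:265,280:365]; save(cv2.resize(cr,None,fx=6,fy=6,interpolation=cv2.INTER_CUBIC),'w2c.png')
hsv=cv2.cvtColor(im,cv2.COLOR_RGB2HSV); V=hsv[...,2]; H=hsv[...,0]
m=np.zeros(V.shape,np.uint8); m[215:250,303:338]=(V[215:250,303:338]<110)
n,l,s,c=cv2.connectedComponentsWithStats(m); i=1+np.argmax(s[1:,4]); print(s[i],c[i],onz(cp,c[i],85).round(1))
E
python3 m3.py
```

```text
Traceback (most recent call last):
  File "m3.py", line 6, in <module>
    n,l,s,c=cv2.connectedComponentsWithStats(m); i=1+np.argmax(s[1:,4]); print(s[i],c[i],onz(cp,c[i],85).round(1))
                                                     ~~~~~~~~~^^^^^^^^^
ValueError: attempt to get argmax of an empty sequence
```

View pics/w2c.png

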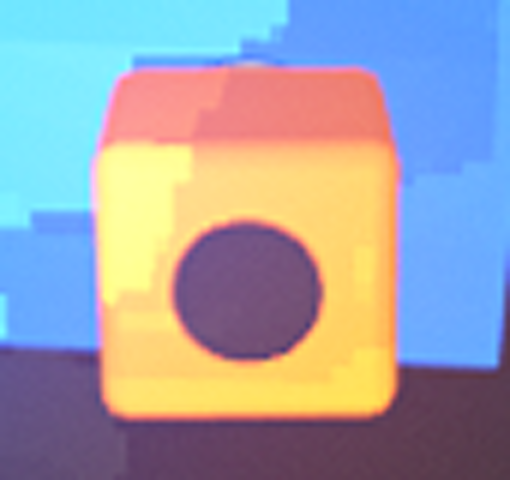

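```bash
python3 - <<'E'
from h import *
cp=P('wrist')
for uv in [(321.2,233.3),(296.8,209),(346.2,209),(297.2,254),(346,254)]: print(onz(cp,uv,85).round(1))
delta([508,-239.5,68],180.3,3)
E
```

```text
[ 510.7 -241.6   85. ]
[ 494.3 -256.7   85. ]
[ 494.3 -226.2   85. ]
[ 525.4 -257.3   85. ]
[ 525.4 -225.6   85. ]
3.875 [ 511.2 -241.8  129.4] [ 0.0011  1.     -0.0027  0.0019] F [ 0.2 -1.2 -0.5] M [-0.04 -0.02  0.02] g 1.001
yaw 179.88 tilt z [ 0.0037 -0.0054 -1.    ]
dtool mm [ 3.39  2.63 61.34] rot [-0.31  0.21 -0.42] | 3 rows: [0.00113 0.00088 0.02045] [-0.103  0.07  -0.141]
j [ 0.87  0.41 -0.61  1.68  0.26  1.13  1.75]
```

Emit:
{"name": "drive_tool", "arguments": {"moves": [{"dx": 0.001,"dy": 0,"dz": 0.018,"rx": -0.3,"ry": 0.2,"rz": 0,"hand": 0},{"dx": 0,"dy": 0,"dz": 0.018,"rx": 0,"ry": 0,"rz": 0,"hand": 0},{"dx": 0,"dy": 0,"dz": 0.018,"rx": 0,"ry": 0,"rz": 0,"hand": 0},{"dx": 0,"dy": 0,"dz": 0.005,"rx": 0,"ry": 0,"rz": 0,"hand": 0},{"dx": 0,"dy": 0,"dz": 0,"rx": 0,"ry": 0,"rz": 0,"hand": 0}]}}

```text
clock: 4.5
position: [509.4, -245.2, 68.1]
orientation: [0.004, 1.0, -0.001, 0.001]
force: [-0.4, 0.6, -0.2]
gripper_width: 1.0
```

```bash
python3 - <<'E'
from h import *
delta([510,-241.3,68],180,1)
E
```

```text
4.5 [ 509.4 -245.2   68.1] [ 3.8e-03  1.0e+00 -1.1e-03  6.0e-04] F [-0.4  0.6 -0.2] M [ 0.03 -0.04 -0.03] g 1.0
yaw 179.56 tilt z [ 0.0012 -0.0022 -1.    ]
dtool mm [-0.61  3.9   0.12] rot [-0.12  0.07 -0.44] | 1 rows: [-0.00061  0.0039   0.00012] [-0.123  0.067 -0.44 ]
j [ 0.85  0.48 -0.58  1.73  0.3   1.02  1.72]
```

Emit:
{"name": "drive_tool", "arguments": {"moves": [{"dx": 0,"dy": 0.0037,"dz": -0.0005,"rx": 0,"ry": 0,"rz": -0.4,"hand": 0},{"dx": 0,"dy": 0.0005,"dz": 0,"rx": 0,"ry": 0,"rz": 0,"hand": 0.3},{"dx": 0,"dy": 0,"dz": 0,"rx": 0,"ry": 0,"rz": 0,"hand": 0.8},{"dx": 0,"dy": 0,"dz": 0,"rx": 0,"ry": 0,"rz": 0,"hand": 1},{"dx": 0,"dy": 0,"dz": 0,"rx": 0,"ry": 0,"rz": 0,"hand": 1}]}}

```text
clock: 5.12
position: [510.7, -240.8, 70.5]
orientation: [-0.0, 1.0, -0.002, 0.002]
force: [-1.0, 0.5, -0.9]
gripper_width: 0.367
```

```bash
python3 - <<'E'
from h import *
delta([510,-241.3,68],180,1)
im=imaging.grab_frame('wrist'); save(im,'w3.png'); np.save('w3.npy',im)
E
```

```text
5.125 [ 510.7 -240.8   70.5] [-1.0e-04  1.0e+00 -1.8e-03  2.0e-03] F [-1.   0.5 -0.9] M [ 0.02 -0.01 -0.02] g 0.367
yaw -179.99 tilt z [ 0.004  -0.0036 -1.    ]
dtool mm [ 0.67 -0.46  2.51] rot [-0.21  0.23  0.01] | 1 rows: [ 0.00067 -0.00046  0.00251] [-0.207  0.229  0.014]
j [ 0.85  0.47 -0.59  1.74  0.3   1.02  1.72]
```

View pics/w3.png

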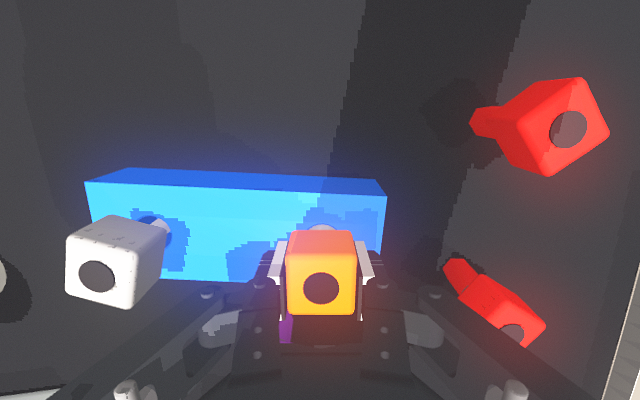

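Emit:
{"name": "drive_tool", "arguments": {"moves": [{"dx": 0,"dy": 0,"dz": -0.02,"rx": 0,"ry": 0,"rz": 0,"hand": 1},{"dx": 0,"dy": 0,"dz": -0.03,"rx": 0,"ry": 0,"rz": 0,"hand": 1},{"dx": 0,"dy": 0,"dz": -0.03,"rx": 0,"ry": 0,"rz": 0,"hand": 1},{"dx": 0,"dy": 0,"dz": -0.03,"rx": 0,"ry": 0,"rz": 0,"hand": 1},{"dx": 0,"dy": 0,"dz": -0.02,"rx": 0,"ry": 0,"rz": 0,"hand": 1}]}}

```text
clock: 5.8
position: [509.0, -239.6, 207.6]
orientation: [-0.001, 1.0, -0.001, 0.001]
force: [-0.4, 0.3, -1.5]
gripper_width: 0.367
```

```bash
python3 - <<'E'
from h import *
cp=P('top')
print('hex',onz(cp,(236.7,225.3),67),'well',onz(cp,(235.8,223),75))
delta([580,165,200],180,8)
E
```

```text
hex [508.31981312 163.37574358  67.        ] well [514.33394594 164.64836474  75.        ]
5.8 [ 509.  -239.6  207.6] [-5.0e-04  1.0e+00 -1.0e-03  1.1e-03] F [-0.4  0.3 -1.5] M [-0.07 -0.06  0.05] g 0.367
yaw -179.94 tilt z [ 0.0021 -0.002  -1.    ]
dtool mm [-71.37 404.57   6.9 ] rot [-0.12  0.12  0.06] | 8 rows: [-0.00892  0.05057  0.00086] [-0.014  0.015  0.008]
j [ 0.89  0.33 -0.63  1.59  0.2   1.28  1.8 ]
```

Emit:
{"name": "drive_tool", "arguments": {"moves": [{"dx": -0.009,"dy": 0.053,"dz": 0,"rx": 0,"ry": 0,"rz": 0,"hand": 1},{"dx": -0.009,"dy": 0.053,"dz": 0,"rx": 0,"ry": 0,"rz": 0,"hand": 1},{"dx": -0.009,"dy": 0.053,"dz": 0,"rx": 0,"ry": 0,"rz": 0,"hand": 1},{"dx": -0.009,"dy": 0.053,"dz": 0,"rx": 0,"ry": 0,"rz": 0,"hand": 1},{"dx": -0.009,"dy": 0.053,"dz": 0,"rx": 0,"ry": 0,"rz": 0,"hand": 1},{"dx": -0.009,"dy": 0.053,"dz": 0,"rx": 0,"ry": 0,"rz": 0,"hand": 1},{"dx": -0.009,"dy": 0.053,"dz": 0,"rx": 0,"ry": 0,"rz": 0,"hand": 1},{"dx": -0.009,"dy": 0.053,"dz": 0,"rx": 0,"ry": 0,"rz": 0,"hand": 1}]}}

```text
clock: 6.8
position: [585.5, 189.2, 219.1]
orientation: [0.006, 1.0, -0.004, 0.007]
force: [1.6, -0.1, -1.2]
gripper_width: 0.365
```

Emit:
{"name": "drive_tool", "arguments": {"moves": [{"dx": 0,"dy": 0.02,"dz": 0,"rx": 0,"ry": 0,"rz": 0,"hand": 1},{"dx": 0,"dy": 0,"dz": 0,"rx": 0,"ry": 0,"rz": 0,"hand": 1}]}}

```text
clock: 7.05
position: [583.9, 216.0, 221.2]
orientation: [0.002, 1.0, -0.002, 0.007]
force: [0.8, -0.1, -0.9]
gripper_width: 0.369
```

```bash
python3 - <<'E'
from h import *
delta([580,165,200],180,1)
im=imaging.grab_frame('wrist'); save(im,'w4.png'); np.save('w4.npy',im)
E
```

```text
7.05 [583.9 216.  221.2] [ 0.002   1.     -0.0025  0.0065] F [ 0.8 -0.1 -0.9] M [-0.02 -0.02  0.02] g 0.369
yaw 179.78 tilt z [ 0.013  -0.005  -0.9999]
dtool mm [  4.02 -50.89  21.35] rot [-0.28  0.74 -0.23] | 1 rows: [ 0.00402 -0.05089  0.02135] [-0.284  0.745 -0.226]
j [ 0.13  0.49 -0.78  1.4   0.36  1.38  0.91]
```

View pics/w4.png

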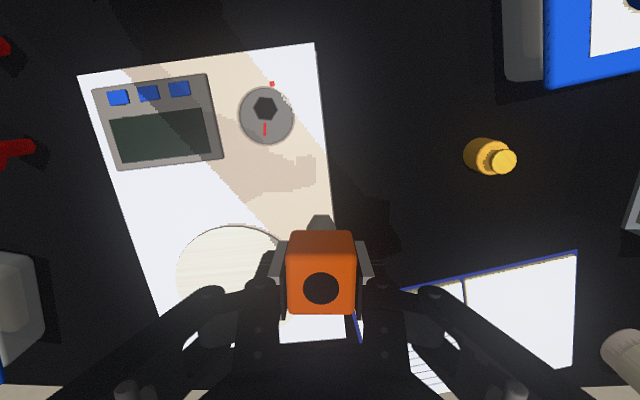

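Emit:
{"name": "drive_tool", "arguments": {"moves": [{"dx": 0.002,"dy": -0.025,"dz": 0.012,"rx": 0,"ry": 0.4,"rz": 0,"hand": 1},{"dx": 0.002,"dy": -0.025,"dz": 0.012,"rx": 0,"ry": 0.4,"rz": 0,"hand": 1},{"dx": 0,"dy": 0,"dz": 0,"rx": 0,"ry": 0,"rz": 0,"hand": 1},{"dx": 0,"dy": 0,"dz": 0,"rx": 0,"ry": 0,"rz": 0,"hand": 1}]}}

```text
clock: 7.6
position: [581.2, 156.6, 199.3]
orientation: [0.007, 1.0, -0.004, 0.001]
force: [0.5, 0.0, -1.0]
gripper_width: 0.367
```

```bash
cat > look.py <<'E'
from h import *
import sys
n=sys.argv[1]
s=telemetry.read_state(); cp=P('wrist')
im=imaging.grab_frame('wrist'); save(im,n+'.png'); np.savez(n+'.npz',im=im,K=cp[0],k1=cp[1],T=cp[2],pos=s['position'],q=s['orientation'])
delta([512,165,200],180,1)
c=proj(cp,(512,165,70)); print(c)
x0,y0=int(c[0])-50,max(0,int(c[1])-45)
save(cv2.resize(im[y0:y0+90,x0:x0+100],None,fx=8,fy=8,interpolation=cv2.INTER_CUBIC)[:600],n+'c.png'); print('crop origin',x0,y0)
E
python3 look.py w5
```

```text
7.65 [581.3 156.3 199.2] [ 6.8e-03  1.0e+00 -4.4e-03  7.0e-04] F [ 0.3 -0.8 -1.8] M [-0.02  0.04 -0.02] g 0.363
yaw 179.23 tilt z [ 0.0013 -0.0088 -1.    ]
dtool mm [69.45  7.76 -0.98] rot [-0.5   0.08 -0.77] | 1 rows: [ 0.06945  0.00776 -0.00098] [-0.503  0.077 -0.774]
j [ 0.24  0.47 -0.77  1.48  0.34  1.33  1.  ]
[330.78365126 116.25608845]
crop origin 280 71
```

View pics/w5c.png

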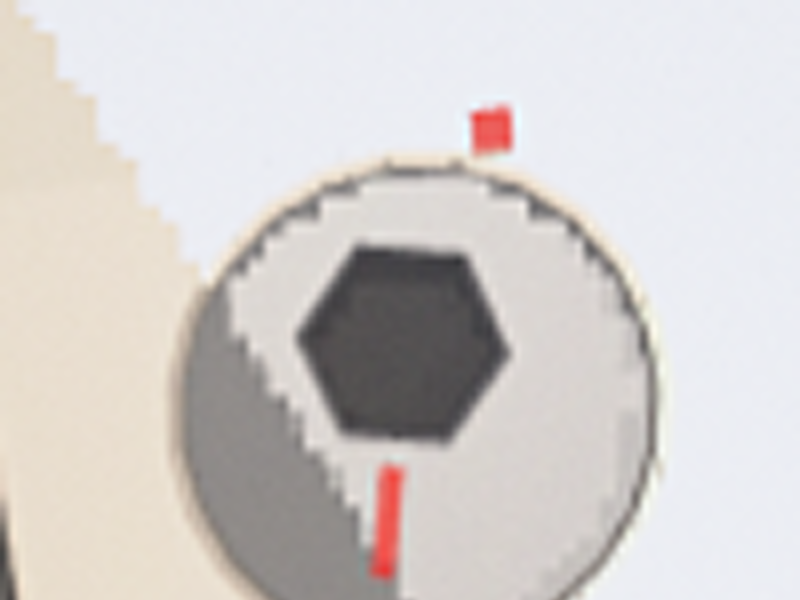

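View pics/w5.png

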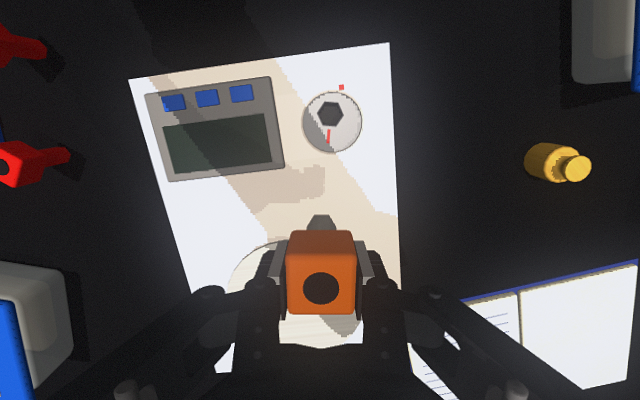

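```bash
cat > m4.py <<'E'
from h import *
z=np.load('w5.npz'); cp=(z['K'],float(z['k1']),z['T'])
o=np.array([280,71])
f=lambda c,h: onz(cp,o+(np.array(c)+.5)/8-.5,h)
V=np.array([f(c,67) for c in [(357,246),(463,254),(510,352),(448,442),(343,436),(298,338)]])[:,:2]
c=V.mean(0); d=V-c; a=np.degrees(np.arctan2(d[:,1],d[:,0])); r=np.hypot(*d.T)
print('c',c,'r',r.round(2),'ang mod 60',(a%60).round(1))
e1,e2=f((392,466),67),f((382,577),67); e=e2-e1; print('red line dir',np.degrees(np.arctan2(e[1],e[0])), e1,e2, 'from c', np.degrees(np.arctan2(*(e2[:2]-c)[::-1])))
mk=f((491,130),75)[:2]; print('mark',mk,np.degrees(np.arctan2(*(mk-c)[::-1])))
# well mouth ellipse: 
pts=[(172,400),(655,400),(420,160),(600,230),(240,250)]
w=np.array([f(p,75)[:2] for p in pts]); A=np.c_[2*w,np.ones(5)]; s=np.linalg.lstsq(A,(w**2).sum(1),rcond=None)[0]; print('well',s[:2],np.sqrt(s[2]+s[:2]@s[:2]))
# balance front edge direction, px in full image
q=[onz(cp,p,75)[:2] for p in [(129,79),(389,43)]]; e=q[1]-q[0]; print('front edge',q,np.degrees(np.arctan2(e[1],e[0])))
E
python3 m4.py
```

```text
c [510.01803167 164.37633335] r [11.2  11.14 11.37 11.14 11.34 11.18] ang mod 60 [25.3 25.4 25.8 25.3 25.  25.3]
red line dir -5.6403735553203775 [522.53088969 163.1114764   67.        ] [534.36440107 161.94277122  67.        ] from c -5.708088777812299
mark [489.08584555 173.12847095] 157.30928521367179
well [516.70879802 165.70588023] 25.039279590003513
front edge [array([479.5353203 ,   1.70690547]), array([457.61802041, 210.04672544])] 96.00541353763738
```

```bash
cat > m5.py <<'E'
from h import *
z=np.load('w5.npz'); cp=(z['K'],float(z['k1']),z['T']); p=z['pos']; R=Ro.from_quat(z['q']).as_matrix()
im=z['im']; save(cv2.resize(im[200:330,260:380],None,fx=4.5,fy=4.5,interpolation=cv2.INTER_CUBIC),'w5k.png')
h=onz(cp,(320.8,288.3),p[2]+14.5); print('grip top centre tool frame',R.T@(h-p), p)
E
python3 m5.py
```

```text
grip top centre tool frame [  0.57903617   0.22482111 -14.50316396] [581.16736538 156.57286171 199.27568194]
```

View pics/w5k.png

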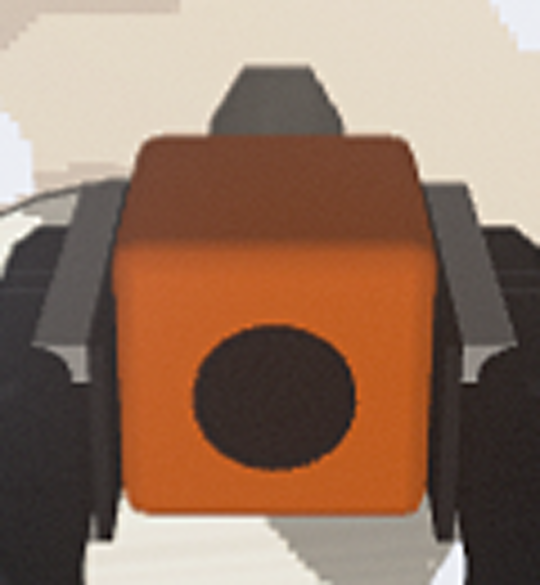

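```bash
cat >> m5.py <<'E'
t=onz(cp,(321,214.8),p[2]-55.5); print('tip front edge',R.T@(t-p))
E
python3 m5.py
python3 - <<'E'
from h import *
s=telemetry.read_state()
delta([509.5,164.3,160],174.7,4)
E
```

```text
grip top centre tool frame [  0.57903617   0.22482111 -14.50316396] [581.16736538 156.57286171 199.27568194]
tip front edge [ 8.89406172  0.31243637 55.48734914]
7.65 [581.3 156.3 199.2] [ 6.8e-03  1.0e+00 -4.4e-03  7.0e-04] F [ 0.3 -0.8 -1.8] M [-0.02  0.04 -0.02] g 0.363
yaw 179.23 tilt z [ 0.0013 -0.0088 -1.    ]
dtool mm [72.    7.38 39.02] rot [-0.5   0.1   4.53] | 4 rows: [0.018   0.00184 0.00975] [-0.125  0.025  1.131]
j [ 0.24  0.47 -0.77  1.48  0.34  1.33  1.  ]
```

Emit:
{"name": "drive_tool", "arguments": {"moves": [{"dx": 0.018,"dy": 0.002,"dz": 0.002,"rx": -0.3,"ry": 0,"rz": 1.1,"hand": 1},{"dx": 0.018,"dy": 0.002,"dz": 0.002,"rx": -0.2,"ry": 0,"rz": 1.1,"hand": 1},{"dx": 0.018,"dy": 0.002,"dz": 0.01,"rx": 0,"ry": 0,"rz": 1.1,"hand": 1},{"dx": 0.016,"dy": 0.002,"dz": 0.01,"rx": 0,"ry": 0,"rz": 1.1,"hand": 1},{"dx": 0,"dy": 0,"dz": 0.01,"rx": 0,"ry": 0,"rz": 0,"hand": 1},{"dx": 0,"dy": 0,"dz": 0,"rx": 0,"ry": 0,"rz": 0,"hand": 1}]}}

```text
clock: 8.4
position: [511.3, 171.0, 167.4]
orientation: [0.044, 0.999, 0.001, 0.004]
force: [-0.6, -0.5, -1.7]
gripper_width: 0.366
```

```bash
python3 - <<'E'
from h import *
delta([510.9,164.1,130],174.7,3)
E
python3 look.py w6
```

```text
8.4 [511.3 171.  167.4] [0.044  0.999  0.0014 0.0036] F [-0.6 -0.5 -1.7] M [-0.02 -0.07  0.02] g 0.366
yaw 174.95 tilt z [ 0.0073  0.0024 -1.    ]
dtool mm [ 3.000e-02 -7.040e+00  3.738e+01] rot [0.18 0.4  0.25] | 3 rows: [ 1.000e-05 -2.350e-03  1.246e-02] [0.059 0.134 0.084]
j [ 0.27  0.35 -0.8   1.7   0.27  1.19  0.89]
8.45 [511.5 171.4 167.9] [0.044  0.999  0.0017 0.0039] F [ 1.  -0.2 -0.3] M [ 0.02  0.03 -0.03] g 0.364
yaw 174.96 tilt z [ 0.0079  0.003  -1.    ]
dtool mm [ -1.29  -6.18 -32.12] rot [ 0.19  0.44 -5.04] | 1 rows: [-0.00129 -0.00618 -0.03212] [ 0.19   0.443 -5.042]
j [ 0.27  0.35 -0.8   1.7   0.27  1.19  0.89]
[312.92930122 207.39820658]
crop origin 262 162
```

View pics/w6.png

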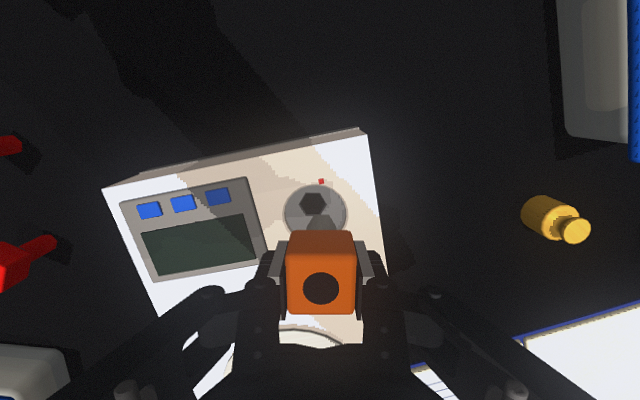

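Emit:
{"name": "drive_tool", "arguments": {"moves": [{"dx": 0,"dy": -0.0035,"dz": 0.01,"rx": 0.2,"ry": 0.3,"rz": 0.1,"hand": 1},{"dx": 0,"dy": -0.0035,"dz": 0.01,"rx": 0,"ry": 0.1,"rz": 0.1,"hand": 1},{"dx": 0,"dy": 0,"dz": 0.006,"rx": 0,"ry": 0,"rz": 0,"hand": 1},{"dx": 0,"dy": 0,"dz": 0,"rx": 0,"ry": 0,"rz": 0,"hand": 1}]}}

```text
clock: 8.95
position: [512.3, 163.4, 140.0]
orientation: [0.046, 0.999, 0.0, -0.0]
force: [0.2, -0.7, -0.9]
gripper_width: 0.365
```

```bash
python3 look.py w7;  python3 - <<'E'
from h import *
delta([510.9,164.1,125],174.7,1)
E
```

```text
9.0 [512.4 163.5 140.3] [4.640e-02 9.989e-01 3.000e-04 2.000e-04] F [-0.4  0.1 -2.3] M [-0.02  0.05  0.01] g 0.37
yaw 174.68 tilt z [ 4.e-04  7.e-04 -1.e+00]
dtool mm [  0.52   1.48 -59.67] rot [ 0.04  0.02 -5.32] | 1 rows: [ 0.00052  0.00148 -0.05967] [ 0.038  0.023 -5.321]
j [ 0.27  0.38 -0.79  1.73  0.29  1.15  0.88]
[322.67542676 218.71931291]
crop origin 272 173
9.0 [512.4 163.5 140.3] [4.640e-02 9.989e-01 3.000e-04 2.000e-04] F [-0.4  0.1 -2.3] M [-0.02  0.05  0.01] g 0.37
yaw 174.68 tilt z [ 4.e-04  7.e-04 -1.e+00]
dtool mm [ 1.56  0.43 15.32] rot [ 0.04  0.02 -0.02] | 1 rows: [0.00156 0.00043 0.01532] [ 0.039  0.021 -0.021]
j [ 0.27  0.38 -0.79  1.73  0.29  1.15  0.88]
```

View pics/w7c.png

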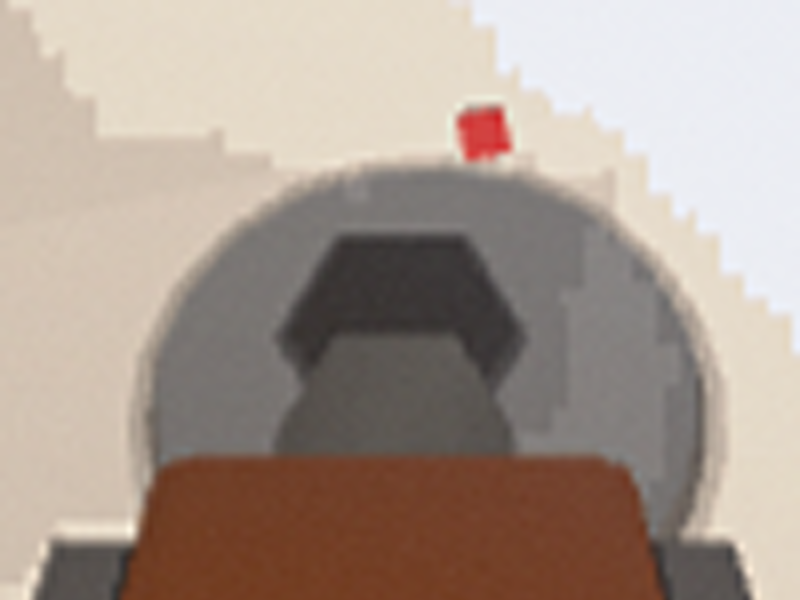

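```bash
python3 - <<'E'
from h import *
z=np.load('w7.npz'); cp=(z['K'],float(z['k1']),z['T']); p=z['pos']; R=Ro.from_quat(z['q']).as_matrix()
o=np.array([272,173]); f=lambda c,h: R.T@(onz(cp,o+(np.array(c)+.5)/8-.5,h)-p)
print('hex far edge',f((402,235),67),'L',f((277,337),67),'R',f((525,337),67))
print('tip edge',f((397,335),p[2]-55.5),'shank edge wide L/R',f((332,335),p[2]-55.5),f((462,335),p[2]-55.5))
print(p)
E
```

```text
hex far edge [12.13278696  0.88433717 73.02059943] L [  2.39629705 -10.45975792  73.01277692] R [ 2.37591825 12.04695388 73.02726477]
tip edge [ 9.1996358   0.42853973 55.50077843] shank edge wide L/R [ 9.20425201 -4.94912874 55.49731674] [ 9.19456344  5.80599896 55.50423996]
[512.2887585  163.42396955 140.01936738]
```

Emit:
{"name": "drive_tool", "arguments": {"moves": [{"dx": 0.0006,"dy": 0.0003,"dz": 0.006,"rx": 0,"ry": 0,"rz": 0,"hand": 1},{"dx": 0,"dy": 0,"dz": 0.005,"rx": 0,"ry": 0,"rz": 0,"hand": 1},{"dx": 0,"dy": 0,"dz": 0,"rx": 0,"ry": 0,"rz": 0,"hand": 1}]}}

```text
clock: 9.38
position: [512.0, 164.2, 129.0]
orientation: [0.046, 0.999, 0.0, 0.001]
force: [-0.4, -0.2, -0.9]
gripper_width: 0.365
```

```bash
python3 - <<'E'
from h import *
delta([511.4,164,125],174.7,1)
E
```

```text
9.375 [512.  164.2 129. ] [4.630e-02 9.989e-01 5.000e-04 6.000e-04] F [-0.4 -0.2 -0.9] M [0.   0.04 0.  ] g 0.365
yaw 174.69 tilt z [ 1.2e-03  9.0e-04 -1.0e+00]
dtool mm [ 0.58 -0.26  3.99] rot [ 0.06  0.07 -0.01] | 1 rows: [ 0.00058 -0.00026  0.00399] [ 0.058  0.066 -0.007]
j [ 0.26  0.39 -0.78  1.75  0.3   1.13  0.87]
```

Emit:
{"name": "drive_tool", "arguments": {"moves": [{"dx": 0,"dy": 0,"dz": 0.002,"rx": 0,"ry": 0,"rz": 0,"hand": 1},{"dx": 0,"dy": 0,"dz": 0.002,"rx": 0,"ry": 0,"rz": 0,"hand": 1},{"dx": 0,"dy": 0,"dz": 0.0015,"rx": 0,"ry": 0,"rz": 0,"hand": 1},{"dx": 0,"dy": 0,"dz": 0.0015,"rx": 0,"ry": 0,"rz": 0,"hand": 1}]}}

```text
clock: 9.88
position: [512.2, 164.4, 121.9]
orientation: [0.046, 0.999, 0.001, 0.001]
force: [0.6, -0.0, -0.6]
gripper_width: 0.366
```

Emit:
{"name": "drive_tool", "arguments": {"moves": [{"dx": 0,"dy": 0,"dz": 0.0015,"rx": 0,"ry": 0,"rz": 0,"hand": 1},{"dx": 0,"dy": 0,"dz": 0.0015,"rx": 0,"ry": 0,"rz": 0,"hand": 1}]}}

```text
clock: 10.12
position: [512.3, 164.4, 118.9]
orientation: [0.046, 0.999, 0.001, 0.001]
force: [-1.2, -0.1, -0.3]
gripper_width: 0.369
```

Emit:
{"name": "drive_tool", "arguments": {"moves": [{"dx": 0,"dy": 0,"dz": 0.0015,"rx": 0,"ry": 0,"rz": 0,"hand": 1},{"dx": 0,"dy": 0,"dz": 0.0015,"rx": 0,"ry": 0,"rz": 0,"hand": 1}]}}

```text
clock: 10.38
position: [512.0, 164.4, 115.5]
orientation: [0.046, 0.999, 0.0, 0.001]
force: [0.9, -0.6, -0.8]
gripper_width: 0.365
```

Emit:
{"name": "drive_tool", "arguments": {"moves": [{"dx": 0,"dy": 0,"dz": 0.0015,"rx": 0,"ry": 0,"rz": 0,"hand": 1},{"dx": 0,"dy": 0,"dz": 0.0015,"rx": 0,"ry": 0,"rz": 0,"hand": 1}]}}

```text
clock: 10.62
position: [512.0, 164.4, 112.3]
orientation: [0.046, 0.999, 0.0, 0.001]
force: [-0.6, -0.4, -1.1]
gripper_width: 0.366
```

Emit:
{"name": "drive_tool", "arguments": {"moves": [{"dx": 0,"dy": 0,"dz": 0.001,"rx": 0,"ry": 0,"rz": 0,"hand": 1},{"dx": 0,"dy": 0,"dz": 0.001,"rx": 0,"ry": 0,"rz": 0,"hand": 1}]}}

```text
clock: 10.88
position: [512.0, 164.4, 110.1]
orientation: [0.046, 0.999, 0.0, 0.001]
force: [0.0, 0.5, -0.6]
gripper_width: 0.363
```

```bash
python3 - <<'E'
from h import *
delta([512,164.3,109.5],174.7,1)
E
```

```text
10.875 [512.  164.4 110.1] [4.620e-02 9.989e-01 5.000e-04 7.000e-04] F [ 0.   0.5 -0.6] M [-0.01  0.16  0.02] g 0.363
yaw 174.7 tilt z [ 1.4e-03  9.0e-04 -1.0e+00]
dtool mm [-0.01 -0.06  0.58] rot [0.06 0.07 0.  ] | 1 rows: [-1.0e-05 -6.0e-05  5.8e-04] [0.06  0.073 0.   ]
j [ 0.25  0.42 -0.77  1.77  0.32  1.09  0.85]
```

Emit:
{"name": "drive_tool", "arguments": {"moves": [{"dx": 0,"dy": 0,"dz": 0.0007,"rx": 0,"ry": 0,"rz": 0,"hand": 1}]}}

```text
clock: 11.0
position: [512.0, 164.4, 109.3]
orientation: [0.046, 0.999, 0.0, 0.001]
force: [-0.4, 0.1, -0.4]
gripper_width: 0.364
```

Emit:
{"name": "drive_tool", "arguments": {"moves": [{"dx": 0,"dy": 0,"dz": 0.0007,"rx": 0,"ry": 0,"rz": 0,"hand": 1}]}}

```text
clock: 11.12
position: [512.0, 164.3, 108.6]
orientation: [0.046, 0.999, 0.0, 0.001]
force: [-1.2, -0.2, -1.2]
gripper_width: 0.363
```

Emit:
{"name": "drive_tool", "arguments": {"moves": [{"dx": 0,"dy": 0,"dz": 0,"rx": 0,"ry": 0,"rz": 1,"hand": 1}]}}

```text
clock: 11.25
position: [511.9, 164.4, 108.5]
orientation: [0.055, 0.998, 0.0, 0.001]
force: [-1.5, -0.3, -1.1]
gripper_width: 0.365
```

Emit:
{"name": "drive_tool", "arguments": {"moves": [{"dx": 0,"dy": -0.0002,"dz": 0,"rx": 0,"ry": 0,"rz": 8,"hand": 1},{"dx": 0,"dy": -0.0002,"dz": 0,"rx": 0,"ry": 0,"rz": 8,"hand": 1},{"dx": 0,"dy": -0.0002,"dz": 0,"rx": 0,"ry": 0,"rz": 8,"hand": 1}]}}

```text
clock: 11.62
position: [511.2, 163.7, 108.4]
orientation: [0.268, 0.963, 0.0, -0.0]
force: [-0.8, 0.4, -0.9]
gripper_width: 0.372
```

```bash
python3 - <<'E'
from h import *
delta([511.4,164,108.5],174.7-200,1)
E
```

```text
11.625 [511.2 163.7 108.4] [ 2.685e-01  9.633e-01  3.000e-04 -1.000e-04] F [-0.8  0.4 -0.9] M [-0.02  0.23  0.02] g 0.372
yaw 148.85 tilt z [-1.e-04  7.e-04 -1.e+00]
dtool mm [-0.    0.36 -0.07] rot [-4.0000e-02 -5.0000e-02  1.7415e+02] | 1 rows: [-0.0e+00  3.6e-04 -7.0e-05] [-3.50000e-02 -5.10000e-02  1.74153e+02]
j [ 0.19  0.39 -0.68  1.77  0.28  1.08  0.44]
```

Emit:
{"name": "drive_tool", "arguments": {"moves": [{"dx": 0,"dy": -0.0002,"dz": 0,"rx": 0,"ry": 0,"rz": 8,"hand": 1},{"dx": 0,"dy": -0.0002,"dz": 0,"rx": 0,"ry": 0,"rz": 8,"hand": 1},{"dx": 0,"dy": -0.0002,"dz": 0,"rx": 0,"ry": 0,"rz": 8,"hand": 1},{"dx": 0,"dy": -0.0002,"dz": 0,"rx": 0,"ry": 0,"rz": 8,"hand": 1},{"dx": 0,"dy": -0.0002,"dz": 0,"rx": 0,"ry": 0,"rz": 8,"hand": 1},{"dx": 0,"dy": -0.0002,"dz": 0,"rx": 0,"ry": 0,"rz": 8,"hand": 1}]}}

```text
clock: 12.38
position: [510.2, 163.3, 108.5]
orientation: [0.649, 0.761, 0.0, -0.0]
force: [-0.1, 0.3, -1.4]
gripper_width: 0.361
```

```bash
python3 - <<'E'
from h import *
delta([510.5,163.5,108.5],174.7-200,1)
E
```

```text
12.375 [510.2 163.3 108.5] [ 6.491e-01  7.607e-01  4.000e-04 -1.000e-04] F [-0.1  0.3 -1.4] M [-0.05  0.03  0.09] g 0.361
yaw 99.05 tilt z [ 3.e-04  8.e-04 -1.e+00]
dtool mm [0.11 0.36 0.01] rot [-3.0000e-02 -5.0000e-02  1.2435e+02] | 1 rows: [1.1e-04 3.6e-04 1.0e-05] [-2.90000e-02 -5.00000e-02  1.24348e+02]
j [ 0.07  0.36 -0.53  1.78  0.2   1.06 -0.37]
```

Emit:
{"name": "drive_tool", "arguments": {"moves": [{"dx": 0,"dy": -0.0002,"dz": 0,"rx": 0,"ry": 0,"rz": 8,"hand": 1},{"dx": 0,"dy": -0.0002,"dz": 0,"rx": 0,"ry": 0,"rz": 8,"hand": 1},{"dx": 0,"dy": -0.0002,"dz": 0,"rx": 0,"ry": 0,"rz": 8,"hand": 1},{"dx": 0,"dy": -0.0002,"dz": 0,"rx": 0,"ry": 0,"rz": 8,"hand": 1},{"dx": 0,"dy": -0.0002,"dz": 0,"rx": 0,"ry": 0,"rz": 8,"hand": 1},{"dx": 0,"dy": -0.0002,"dz": 0,"rx": 0,"ry": 0,"rz": 8,"hand": 1},{"dx": 0,"dy": -0.0002,"dz": 0,"rx": 0,"ry": 0,"rz": 8,"hand": 1}]}}

```text
clock: 13.25
position: [509.1, 164.0, 108.5]
orientation: [0.937, 0.35, 0.001, -0.0]
force: [-0.2, -0.0, -2.1]
gripper_width: 0.361
```

```bash
python3 - <<'E'
from h import *
delta([509.5,163.5,108.5],174.7-200,1)
E
```

```text
13.25 [509.1 164.  108.5] [ 9.368e-01  3.498e-01  8.000e-04 -1.000e-04] F [-0.2 -0.  -2.1] M [-0.08  0.07  0.08] g 0.361
yaw 40.94 tilt z [ 1.4e-03  7.0e-04 -1.0e+00]
dtool mm [-0.06  0.63 -0.  ] rot [-3.000e-02 -9.000e-02  6.624e+01] | 1 rows: [-6.0e-05  6.3e-04 -0.0e+00] [-2.9000e-02 -9.2000e-02  6.6245e+01]
j [-0.07  0.33 -0.36  1.79  0.13  1.05 -1.33]
```

Emit:
{"name": "drive_tool", "arguments": {"moves": [{"dx": 0,"dy": -0.0002,"dz": 0,"rx": 0,"ry": 0,"rz": 8,"hand": 1},{"dx": 0,"dy": -0.0002,"dz": 0,"rx": 0,"ry": 0,"rz": 8,"hand": 1},{"dx": 0,"dy": -0.0002,"dz": 0,"rx": 0,"ry": 0,"rz": 8,"hand": 1},{"dx": 0,"dy": -0.0002,"dz": 0,"rx": 0,"ry": 0,"rz": 8,"hand": 1},{"dx": 0,"dy": -0.0002,"dz": 0,"rx": 0,"ry": 0,"rz": 8,"hand": 1},{"dx": 0,"dy": -0.0002,"dz": 0,"rx": 0,"ry": 0,"rz": 6,"hand": 1}]}}

```text
clock: 14.0
position: [509.0, 165.1, 108.5]
orientation: [0.998, -0.06, 0.001, -0.0]
force: [-0.1, -0.5, -1.9]
gripper_width: 0.365
```

```bash
python3 - <<'E'
from h import *
delta([509.5,163.5,108.5],174.7-200,1)
E
```

```text
14.0 [509.  165.1 108.5] [ 9.982e-01 -5.950e-02  1.200e-03 -1.000e-04] F [-0.1 -0.5 -1.9] M [-0.2   0.06  0.05] g 0.365
yaw -6.82 tilt z [ 0.0024  0.     -1.    ]
dtool mm [ 0.64  1.49 -0.02] rot [-0.04 -0.13 18.48] | 1 rows: [ 6.40e-04  1.49e-03 -2.00e-05] [-0.039 -0.134 18.477]
j [-0.18  0.32 -0.22  1.79  0.08  1.04 -2.13]
```

Near the stop; the next turns are small, watching the moment.

Emit:
{"name": "drive_tool", "arguments": {"moves": [{"dx": 0,"dy": -0.0001,"dz": 0,"rx": 0,"ry": 0,"rz": 3,"hand": 1},{"dx": 0,"dy": -0.0001,"dz": 0,"rx": 0,"ry": 0,"rz": 3,"hand": 1},{"dx": 0,"dy": 0,"dz": 0,"rx": 0,"ry": 0,"rz": 2,"hand": 1}]}}

```text
clock: 14.38
position: [509.1, 165.2, 108.5]
orientation: [0.991, -0.133, 0.001, 0.0]
force: [0.4, -0.8, -1.7]
gripper_width: 0.363
```

```bash
python3 - <<'E'
from h import *
delta([509.5,163.5,108.5],174.7-200,1)
E
```

```text
14.375 [509.1 165.2 108.5] [ 9.912e-01 -1.326e-01  1.400e-03  1.000e-04] F [ 0.4 -0.8 -1.7] M [-0.1   0.08  0.06] g 0.363
yaw -15.24 tilt z [ 2.7e-03 -5.0e-04 -1.0e+00]
dtool mm [ 0.82  1.53 -0.02] rot [-0.03 -0.15 10.06] | 1 rows: [ 8.20e-04  1.53e-03 -2.00e-05] [-0.026 -0.154 10.062]
j [-0.2   0.31 -0.2   1.79  0.07  1.04 -2.27]
```

Emit:
{"name": "drive_tool", "arguments": {"moves": [{"dx": 0,"dy": 0,"dz": 0,"rx": 0,"ry": 0,"rz": 2,"hand": 1},{"dx": 0,"dy": 0,"dz": 0,"rx": 0,"ry": 0,"rz": 2,"hand": 1}]}}

```text
clock: 14.62
position: [509.1, 165.3, 108.5]
orientation: [0.986, -0.169, 0.001, -0.0]
force: [-0.8, 0.6, -1.8]
gripper_width: 0.367
```

```bash
python3 - <<'E'
from h import *
delta([509.5,163.5,108.5],174.7-200,1)
E
```

```text
14.625 [509.1 165.3 108.5] [ 0.9856 -0.1689  0.0014 -0.    ] F [-0.8  0.6 -1.8] M [-0.04  0.06  0.04] g 0.367
yaw -19.45 tilt z [ 2.8e-03 -5.0e-04 -1.0e+00]
dtool mm [ 0.93  1.55 -0.01] rot [-0.04 -0.16  5.85] | 1 rows: [ 9.30e-04  1.55e-03 -1.00e-05] [-0.036 -0.158  5.849]
j [-0.21  0.31 -0.19  1.79  0.07  1.04 -2.34]
```

Emit:
{"name": "drive_tool", "arguments": {"moves": [{"dx": 0,"dy": 0,"dz": 0,"rx": 0,"ry": 0,"rz": 2,"hand": 1}]}}

```text
clock: 14.75
position: [509.2, 165.3, 108.5]
orientation: [0.982, -0.187, 0.001, -0.0]
force: [-0.1, -0.1, -1.4]
gripper_width: 0.368
```

```bash
python3 - <<'E'
from h import *
delta([509.5,163.5,108.5],174.7-200,1)
E
```

```text
14.75 [509.2 165.3 108.5] [ 9.823e-01 -1.872e-01  1.500e-03 -1.000e-04] F [-0.1 -0.1 -1.4] M [-0.05  0.04  0.01] g 0.368
yaw -21.58 tilt z [ 2.9e-03 -4.0e-04 -1.0e+00]
dtool mm [0.94 1.55 0.02] rot [-0.05 -0.16  3.72] | 1 rows: [9.40e-04 1.55e-03 2.00e-05] [-0.046 -0.162  3.717]
j [-0.22  0.31 -0.18  1.79  0.07  1.04 -2.38]
```

Emit:
{"name": "drive_tool", "arguments": {"moves": [{"dx": 0,"dy": 0,"dz": 0,"rx": 0,"ry": 0,"rz": 2,"hand": 1}]}}

```text
clock: 14.88
position: [509.2, 165.4, 108.5]
orientation: [0.979, -0.205, 0.001, -0.0]
force: [-0.1, -0.5, -1.5]
gripper_width: 0.363
```

```bash
python3 - <<'E'
from h import *
delta([509.5,163.5,108.5],174.7-200,1)
E
```

```text
14.875 [509.2 165.4 108.5] [ 9.787e-01 -2.055e-01  1.400e-03 -1.000e-04] F [-0.1 -0.5 -1.5] M [-0.08  0.04  0.07] g 0.363
yaw -23.72 tilt z [ 2.9e-03 -3.0e-04 -1.0e+00]
dtool mm [ 1.05  1.57 -0.01] rot [-0.05 -0.16  1.58] | 1 rows: [ 1.05e-03  1.57e-03 -1.00e-05] [-0.051 -0.158  1.585]
j [-0.22  0.31 -0.18  1.79  0.07  1.04 -2.41]
```

Emit:
{"name": "drive_tool", "arguments": {"moves": [{"dx": 0,"dy": 0,"dz": 0,"rx": 0,"ry": 0,"rz": 2,"hand": 1}]}}

```text
clock: 15.0
position: [509.2, 165.4, 108.5]
orientation: [0.975, -0.224, 0.001, -0.0]
force: [0.5, -1.0, -1.5]
gripper_width: 0.366
```

```bash
python3 - <<'E'
from h import *
delta([509.5,163.5,108.5],174.7-200,1)
E
```

```text
15.0 [509.2 165.4 108.5] [ 9.747e-01 -2.237e-01  1.500e-03 -2.000e-04] F [ 0.5 -1.  -1.5] M [-0.07 -0.    0.18] g 0.366
yaw -25.85 tilt z [ 3.e-03 -3.e-04 -1.e+00]
dtool mm [ 1.07  1.57 -0.01] rot [-0.06 -0.16 -0.55] | 1 rows: [ 1.07e-03  1.57e-03 -1.00e-05] [-0.057 -0.161 -0.55 ]
j [-0.23  0.31 -0.17  1.79  0.06  1.04 -2.45]
```

Emit:
{"name": "drive_tool", "arguments": {"moves": [{"dx": 0,"dy": 0,"dz": 0,"rx": 0,"ry": 0,"rz": 2,"hand": 1}]}}

```text
clock: 15.12
position: [509.2, 165.4, 108.5]
orientation: [0.97, -0.242, 0.002, -0.0]
force: [0.4, 0.2, -2.0]
gripper_width: 0.362
```

```bash
python3 - <<'E'
from h import *
delta([509.5,163.5,108.5],174.7-200,1)
E
```

```text
15.125 [509.2 165.4 108.5] [ 9.703e-01 -2.417e-01  1.500e-03 -2.000e-04] F [ 0.4  0.2 -2. ] M [-0.09  0.01  0.35] g 0.362
yaw -27.97 tilt z [ 3.1e-03 -3.0e-04 -1.0e+00]
dtool mm [1.14 1.57 0.02] rot [-0.06 -0.17 -2.67] | 1 rows: [1.14e-03 1.57e-03 2.00e-05] [-0.061 -0.166 -2.674]
j [-0.23  0.31 -0.17  1.79  0.06  1.04 -2.48]
```

Emit:
{"name": "drive_tool", "arguments": {"moves": [{"dx": 0,"dy": 0,"dz": 0,"rx": 0,"ry": 0,"rz": 2,"hand": 1}]}}

```text
clock: 15.25
position: [509.2, 165.4, 108.5]
orientation: [0.966, -0.26, 0.002, -0.0]
force: [0.9, -0.9, -1.6]
gripper_width: 0.366
```

```bash
python3 - <<'E'
from h import *
delta([509.5,163.5,108.5],174.7-200,1)
im=imaging.grab_frame('wrist'); save(im,'w8.png'); im=imaging.grab_frame('top'); save(cv2.resize(im[190:260,200:300],None,fx=8,fy=8,interpolation=cv2.INTER_CUBIC),'t8.png')
E
```

```text
15.25 [509.2 165.4 108.5] [ 9.657e-01 -2.596e-01  1.600e-03 -2.000e-04] F [ 0.9 -0.9 -1.6] M [-0.09 -0.03  0.41] g 0.366
yaw -30.09 tilt z [ 3.2e-03 -4.0e-04 -1.0e+00]
dtool mm [1.19 1.56 0.01] rot [-0.06 -0.17 -4.79] | 1 rows: [1.19e-03 1.56e-03 1.00e-05] [-0.063 -0.171 -4.794]
j [-0.24  0.31 -0.16  1.8   0.06  1.04 -2.52]
```

View pics/w8.png

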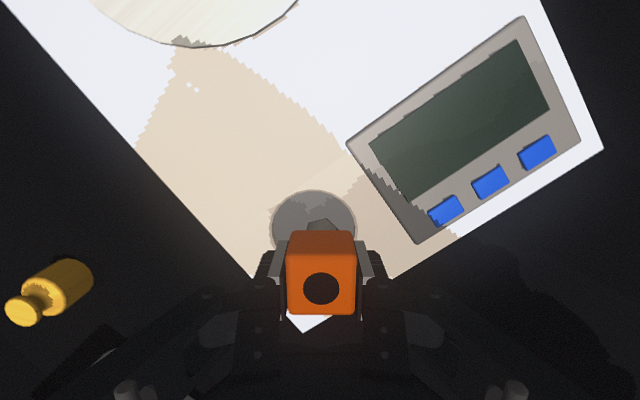

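Emit:
{"name": "drive_tool", "arguments": {"moves": [{"dx": 0,"dy": 0,"dz": 0,"rx": 0,"ry": 0,"rz": -4,"hand": 1},{"dx": 0,"dy": 0,"dz": 0,"rx": 0,"ry": 0,"rz": 0,"hand": 0.5},{"dx": 0,"dy": 0,"dz": 0,"rx": 0,"ry": 0,"rz": 0,"hand": 0.3},{"dx": 0,"dy": 0,"dz": 0,"rx": 0,"ry": 0,"rz": 0,"hand": 0.2},{"dx": 0,"dy": 0,"dz": 0,"rx": 0,"ry": 0,"rz": 0,"hand": 0.2}]}}

```text
clock: 15.98
position: [509.8, 165.7, 109.2]
orientation: [0.974, -0.227, 0.002, -0.001]
force: [0.1, -0.8, -0.1]
gripper_width: 0.803
```

```bash
python3 - <<'E'
from h import *
delta([509.5,163.5,108.5],174.7-200,1)
im=imaging.grab_frame('wrist'); save(im,'w9.png')
E
```

```text
15.975 [509.8 165.7 109.2] [ 9.740e-01 -2.266e-01  2.100e-03 -7.000e-04] F [ 0.1 -0.8 -0.1] M [-0.05 -0.02 -0.02] g 0.803
yaw -26.19 tilt z [ 4.4e-03  5.0e-04 -1.0e+00]
dtool mm [0.69 2.12 0.72] rot [-0.14 -0.22 -0.89] | 1 rows: [0.00069 0.00212 0.00072] [-0.136 -0.215 -0.89 ]
j [-0.23  0.31 -0.17  1.79  0.06  1.04 -2.45]
```

View pics/w9.png

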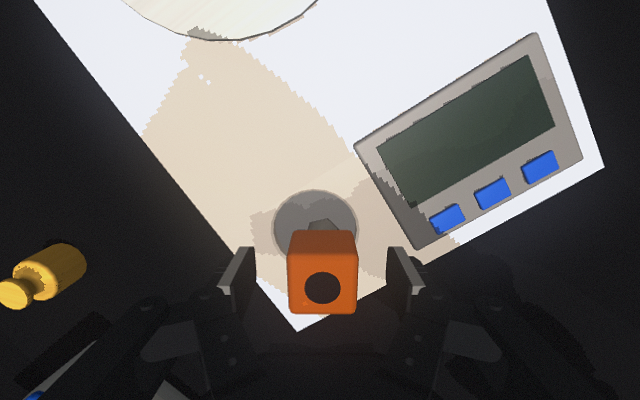

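Emit:
{"name": "drive_tool", "arguments": {"moves": [{"dx": 0,"dy": 0,"dz": -0.015,"rx": 0,"ry": 0,"rz": 0,"hand": 0.1},{"dx": 0,"dy": 0,"dz": -0.03,"rx": 0,"ry": 0,"rz": 0,"hand": 0.1},{"dx": 0,"dy": 0,"dz": -0.03,"rx": 0,"ry": 0,"rz": 0,"hand": 0.1},{"dx": -0.02,"dy": 0,"dz": -0.03,"rx": 0,"ry": 0,"rz": 0,"hand": 0.1},{"dx": -0.02,"dy": 0,"dz": -0.01,"rx": 0,"ry": 0,"rz": 0,"hand": 0.1},{"dx": -0.02,"dy": 0,"dz": 0,"rx": 0,"ry": 0,"rz": 0,"hand": 0.1},{"dx": 0,"dy": 0,"dz": 0,"rx": 0,"ry": 0,"rz": 0,"hand": 0.1}]}}

```text
clock: 16.9
position: [452.5, 193.7, 230.7]
orientation: [0.974, -0.227, 0.003, -0.001]
force: [0.3, 0.3, -0.1]
gripper_width: 0.901
```

```bash
python3 look.py w10
```

```text
16.95 [453.2 193.  230.5] [ 0.9739 -0.2271  0.0027 -0.0011] F [ 0.6 -1.2  1.2] M [-0.    0.03 -0.06] g 0.899
yaw -26.25 tilt z [ 5.7e-03  9.0e-04 -1.0e+00]
dtool mm [64.93 -0.82 30.82] rot [ -0.42   0.17 153.75] | 1 rows: [ 0.06493 -0.00082  0.03082] [ -0.424   0.174 153.748]
j [-0.27  0.11 -0.21  1.75  0.03  1.28 -2.52]
[320.5818832  119.26327363]
crop origin 270 74
```

View pics/w10c.png

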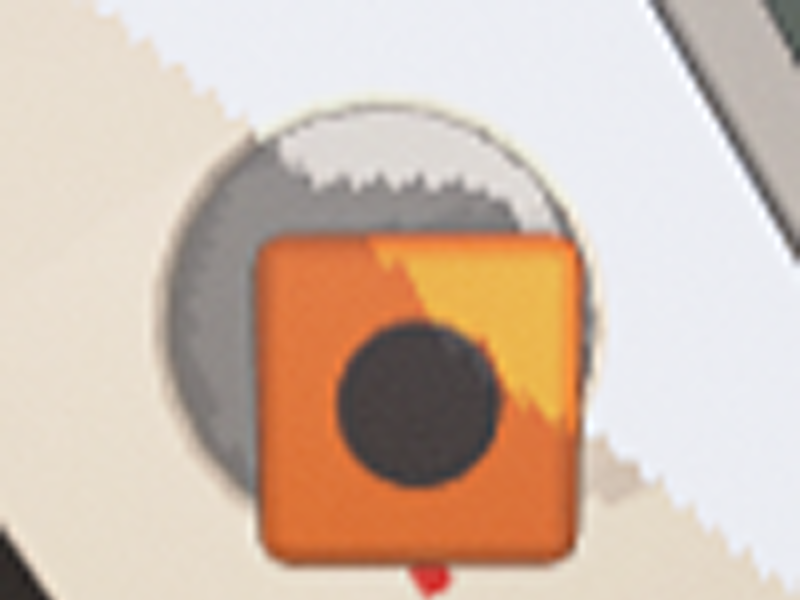

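Emit:
{"name": "drive_tool", "arguments": {"moves": [{"dx": 0.01,"dy": 0.045,"dz": 0,"rx": 0,"ry": 0,"rz": 0,"hand": 0.1},{"dx": 0.01,"dy": 0.045,"dz": 0,"rx": 0,"ry": 0,"rz": 0,"hand": 0.1},{"dx": 0,"dy": 0,"dz": 0,"rx": 0,"ry": 0,"rz": -10,"hand": 0.1},{"dx": 0,"dy": 0,"dz": 0,"rx": 0,"ry": 0,"rz": -10.6,"hand": 0.1},{"dx": 0,"dy": 0,"dz": 0,"rx": 0,"ry": 0,"rz": -10.6,"hand": 0.1},{"dx": 0,"dy": 0,"dz": 0,"rx": 0,"ry": 0,"rz": -10.6,"hand": 0.1},{"dx": 0,"dy": 0,"dz": 0,"rx": 0,"ry": 0,"rz": -10.6,"hand": 0.1},{"dx": 0,"dy": 0,"dz": 0,"rx": 0,"ry": 0,"rz": -10.6,"hand": 0.1}]}}

```text
clock: 17.95
position: [429.7, 94.8, 221.7]
orientation: [0.946, 0.324, -0.004, 0.001]
force: [-0.3, -0.0, -0.7]
gripper_width: 0.899
```

Emit:
{"name": "drive_tool", "arguments": {"moves": [{"dx": 0,"dy": 0,"dz": 0,"rx": 0,"ry": 0,"rz": -10.6,"hand": 0.1},{"dx": 0,"dy": 0,"dz": 0,"rx": 0,"ry": 0,"rz": -10.6,"hand": 0.1},{"dx": 0,"dy": 0,"dz": 0,"rx": 0,"ry": 0,"rz": -10.6,"hand": 0.1},{"dx": 0,"dy": 0,"dz": 0,"rx": 0,"ry": 0,"rz": -10.6,"hand": 0.1},{"dx": 0,"dy": 0,"dz": 0,"rx": 0,"ry": 0,"rz": -10.6,"hand": 0.1}]}}

```text
clock: 18.58
position: [429.1, 91.2, 216.0]
orientation: [0.698, 0.716, -0.008, -0.003]
force: [-1.0, -0.7, 0.1]
gripper_width: 0.901
```

```bash
python3 look.py w11
```

```text
18.625 [429.   91.1 215.9] [ 0.6944  0.7195 -0.0083 -0.0035] F [-0.2 -1.  -0.3] M [-0.04  0.01 -0.  ] g 0.902
yaw 92.03 tilt z [-0.0166 -0.0071 -0.9998]
dtool mm [71.02 85.79 14.  ] rot [ -1.05  -0.44 -87.97] | 1 rows: [0.07102 0.08579 0.014  ] [ -1.051  -0.443 -87.968]
j [-0.14  0.02 -0.14  1.88  0.01  1.26 -0.25]
[418.89789427 111.94085008]
crop origin 368 66
```

View pics/w11c.png

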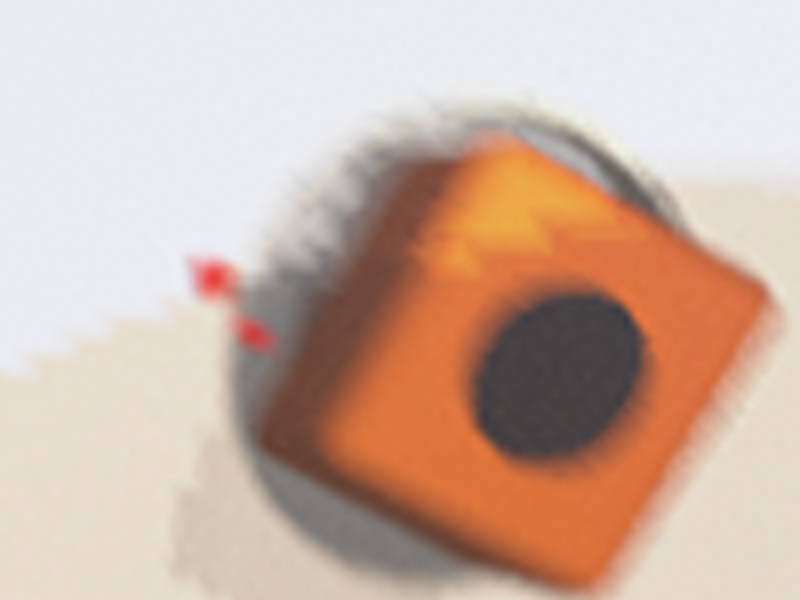

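View pics/w11.png

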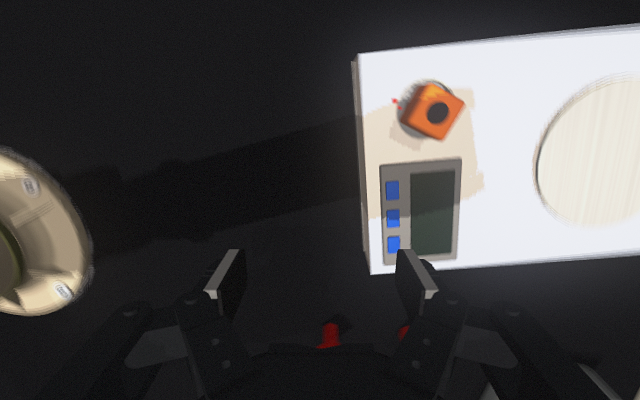

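Emit:
{"name": "drive_tool", "arguments": {"moves": [{"dx": 0.01,"dy": 0,"dz": -0.005,"rx": 0,"ry": 0,"rz": 0,"hand": 0.1},{"dx": 0,"dy": 0,"dz": 0,"rx": 0,"ry": 0,"rz": 0,"hand": 0.1},{"dx": 0,"dy": 0,"dz": 0,"rx": 0,"ry": 0,"rz": 0,"hand": 0.1}]}}

```text
clock: 19.0
position: [428.6, 101.4, 220.0]
orientation: [0.698, 0.716, -0.009, -0.004]
force: [-0.1, -0.3, -0.1]
gripper_width: 0.899
```

```bash
python3 look.py w12; python3 - <<'E'
from h import *
im=imaging.grab_frame('scene'); save(cv2.resize(im[190:240,360:440],None,fx=8,fy=8,interpolation=cv2.INTER_CUBIC),'s12.png'); np.save('s12.npy',im)
E
```

```text
19.05 [428.7 101.4 220.1] [ 0.6978  0.7162 -0.0091 -0.004 ] F [ 0.   1.  -0.2] M [ 0.05 -0.03  0.02] g 0.898
yaw 91.49 tilt z [-0.0184 -0.0075 -0.9998]
dtool mm [61.5  85.32 18.04] rot [ -1.16  -0.5  -88.51] | 1 rows: [0.0615  0.08532 0.01804] [ -1.156  -0.502 -88.507]
j [-0.16  0.02 -0.15  1.87  0.01  1.27 -0.28]
[417.16342628 123.32974956]
crop origin 367 78
```

View pics/w12c.png

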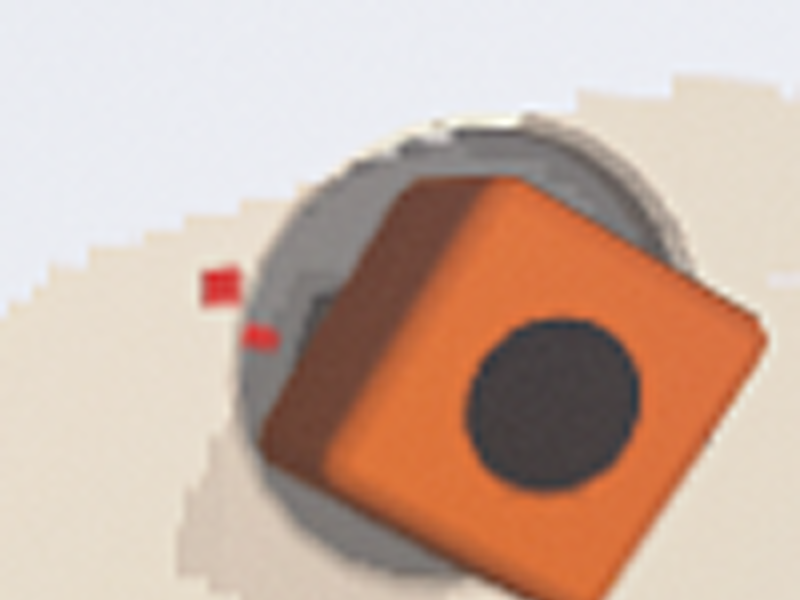

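View pics/s12.png

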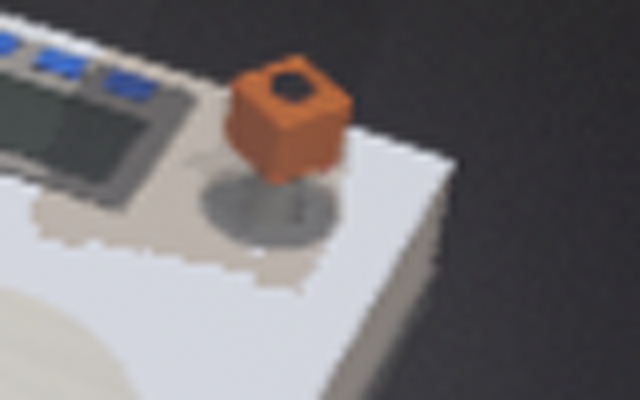

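```bash
python3 - <<'E'
from h import *
z=np.load('w12.npz'); cp=(z['K'],float(z['k1']),z['T']); o=np.array([367,78])
px=lambda c:o+(np.array(c)+.5)/8-.5
f=lambda c,h: onz(cp,px(c),h)
a=f((247,335),67); b=f((278,342),67); e=a-b; print(a,b,'dir',np.degrees(np.arctan2(e[1],e[0])))
# well centre in this view
w=np.array([f(p,75)[:2] for p in [(240,370),(500,115),(690,250),(330,165),(290,510)]])
A=np.c_[2*w,np.ones(5)]; s=np.linalg.lstsq(A,(w**2).sum(1),rcond=None)[0]; print('well',s[:2],np.sqrt(s[2]+s[:2]@s[:2]))
off=s[:2]-np.array([516.7,165.7]); c=np.array([510.0,164.4])+off; d=a[:2]-c
print('axis',c,'line end ang',np.degrees(np.arctan2(d[1],d[0])),np.hypot(*d),'lock',np.radians((6.0-np.degrees(np.arctan2(d[1],d[0])))%360))
h=(552,405)
for zt in (119,123,127): print(zt,f(h,zt)[:2]-off)
cs=P('scene'); o1,d1=ray(cs,np.array([360,190])+(np.array([292,87])+.5)/8-.5); o2,d2=ray(cp,px(h))
M=np.c_[d1,-d2]; t=np.linalg.lstsq(M,o2-o1,rcond=None)[0]; print('tri',o1+t[0]*d1,o2+t[1]*d2)
E
```

```text
[494.39822187 167.76797152  67.        ] [498.03233613 167.09325573  67.        ] dir 169.48212883396502
well [517.38284012 167.09848257] 25.571109404161778
axis [510.68284012 165.79848257] line end ang 173.10404462246882 16.403282545382496 lock 3.3666695351179805
119 [510.823557   163.20912438]
123 [509.36527644 163.48776332]
127 [507.90699589 163.76640226]
tri [509.70629831 164.16507281 124.66567164] [509.49055722 164.99278076 124.52936097]
```

```bash
python3 - <<'E'
from h import *
z=np.load('w12.npz'); cp=(z['K'],float(z['k1']),z['T']); o=np.array([367,78])
f=lambda c,h: onz(cp,o+(np.array(c)+.5)/8-.5,h)
for a,b in [((765,345),(605,595)),((500,185),(325,465)),((530,185),(750,315))]:
    e=f(b,123)-f(a,123); print(np.degrees(np.arctan2(e[1],e[0]))%90-90)
E
```

```text
-25.801656463985793
-27.165131079389624
-26.172768657521587
```

Emit:
{"name": "drive_tool", "arguments": {"moves": [{"dx": 0.008,"dy": 0,"dz": 0.015,"rx": 0,"ry": 0,"rz": 0,"hand": 0.1},{"dx": 0.008,"dy": 0,"dz": 0.015,"rx": 0,"ry": 0,"rz": 0,"hand": 0.1},{"dx": 0.008,"dy": 0,"dz": 0.015,"rx": 0,"ry": 0,"rz": 0,"hand": 0.1},{"dx": 0,"dy": 0,"dz": 0,"rx": 0,"ry": 0,"rz": 0,"hand": 0.1},{"dx": 0,"dy": 0,"dz": 0,"rx": 0,"ry": 0,"rz": 0,"hand": 0.1}]}}

```text
clock: 19.73
position: [426.1, 126.8, 170.4]
orientation: [0.698, 0.716, -0.01, -0.005]
force: [-0.4, -0.0, -0.7]
gripper_width: 0.901
```

```bash
python3 look.py w13
```

```text
19.775 [426.1 126.8 170.4] [ 0.6978  0.7162 -0.0101 -0.0046] F [-0.9 -0.3  0.2] M [ 0.03 -0.04 -0.03] g 0.903
yaw 91.49 tilt z [-0.0207 -0.008  -0.9998]
dtool mm [ 35.7   86.23 -31.62] rot [ -1.28  -0.58 -88.51] | 1 rows: [ 0.0357   0.08623 -0.03162] [ -1.278  -0.583 -88.507]
j [-0.19  0.08 -0.18  1.93  0.02  1.16 -0.35]
[435.46339883 161.45381237]
crop origin 385 116
```

View pics/w13c.png

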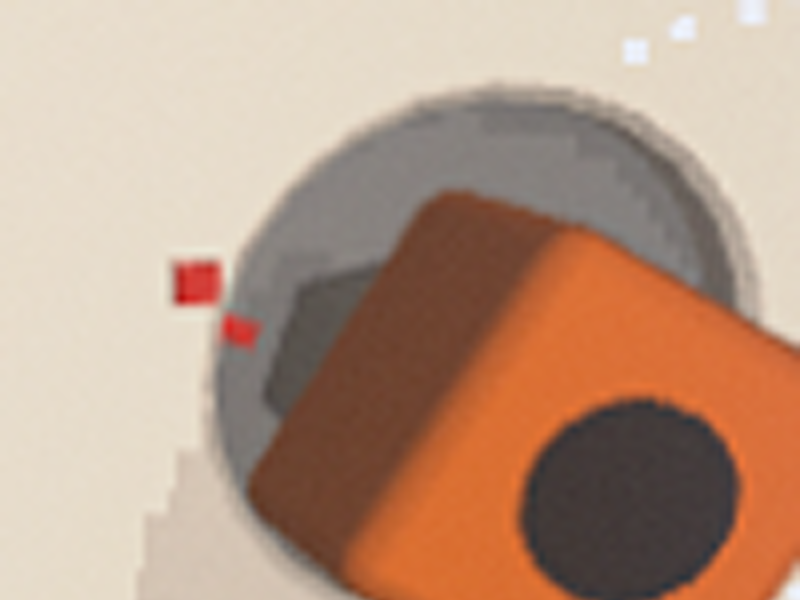

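```bash
python3 - <<'E'
from h import *
z=np.load('w13.npz'); cp=(z['K'],float(z['k1']),z['T']); o=np.array([385,116])
f=lambda c,h: onz(cp,o+(np.array(c)+.5)/8-.5,h)
ang=lambda a,b:np.degrees(np.arctan2(*(f(b,67)-f(a,67))[1::-1]))
a,b=(300,290),(267,395)
print('flat',f(a,67),f(b,67),np.linalg.norm(f(a,67)-f(b,67)),'normal',(ang(a,b)+90)%180, 'red', ang((258,325),(222,318))%360, ang((252,348),(225,342))%360)
t=ang((300,290),(375,266)); print('next flat',t, 'normal mod60',(t+90)%60)
E
```

```text
flat [501.62048795 171.69064393  67.        ] [499.71641882 161.25112842  67.        ] 10.611737052680516 normal 169.6634110719415 red 170.89249294139927 169.37955957306684
next flat 20.117448189614382 normal mod60 50.11744818961438
```

```bash
python3 - <<'E'
from h import *
for n in ['w12','w13','w5']:
    z=np.load(n+'.npz'); cp=(z['K'],float(z['k1']),z['T']); im=z['im']
    save(im,n+'f.png')
E
```

```text
(no output)
```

View pics/w13f.png

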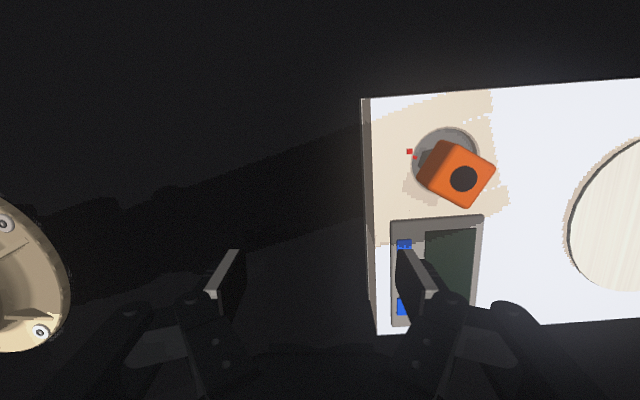

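View pics/w12f.png

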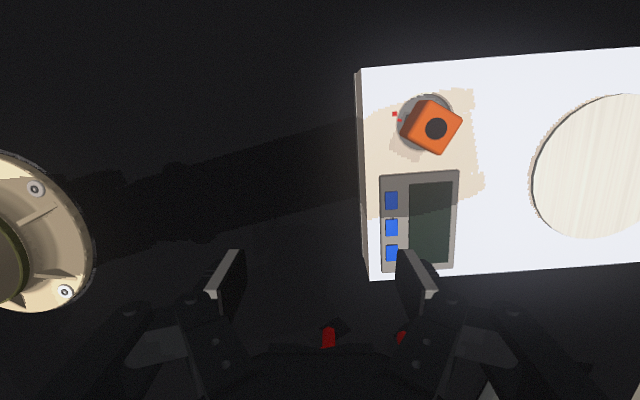

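```bash
python3 - <<'E'
from h import *
def fit(P): 
    vx,vy,_,_=cv2.fitLine(np.array(P,np.float32),cv2.DIST_HUBER,0,.01,.01).ravel(); return np.degrees(np.arctan2(vy,vx))%180
for n,rows,cols,left in [('w12',range(80,165,3),range(380,630,5),(352,375)),('w13',range(110,210,3),range(385,630,5),(360,385))]:
    z=np.load(n+'.npz'); cp=(z['K'],float(z['k1']),z['T']); g=cv2.cvtColor(z['im'],cv2.COLOR_RGB2GRAY).astype(float)
    # upper long edge (balance left side, direction = x axis): first dark->bright going down
    pts=[]
    for c in cols:
        col=g[20:140,c]; k=np.argmax(np.diff(col)); pts.append(onz(cp,(c,20+k+.5),75)[:2])
    print(n,'left side dir (=yaw)',fit(pts))
    # display left edge / front top edge: last strong rise
    pts=[]
    for r in rows:
        row=g[r,left[0]:left[1]+8]; k=np.argmax(np.diff(row)); pts.append(onz(cp,(left[0]+k+.5,r),75)[:2])
    print('front edge -90',fit(pts)-90)
E
```

```text
w12 left side dir (=yaw) 6.1421685
front edge -90 6.248337
w13 left side dir (=yaw) 6.246798
front edge -90 6.3316193
```

```bash
python3 - <<'E'
from h import *
from scipy.optimize import least_squares
V={'w10':((270,74),(418,403),[(160,310),(380,97),(540,165),(200,190),(225,480),(597,290)]),
'w12':((367,78),(552,405),[(240,370),(500,115),(690,250),(330,165),(290,510)]),
'w13':((385,116),(631,503),[(213,400),(510,87),(735,220),(290,200),(760,310)])}
rays={}
for n,(o,h,w) in V.items():
    z=np.load(n+'.npz'); cp=(z['K'],float(z['k1']),z['T']); px=lambda c:np.array(o)+(np.array(c)+.5)/8-.5
    W=np.array([onz(cp,px(p),75)[:2] for p in w]); 
    r=least_squares(lambda q:np.hypot(*(W-q).T)-25,[516,166]); print(n,'well',r.x.round(2),np.abs(r.fun).max().round(2))
    rays[n]=(ray(cp,px(h)),r.x-np.array([516.7,165.7]),z['T'][:3,3].round(0)); print(rays[n][2])
for pr in [('w10','w12'),('w10','w13'),('w12','w13')]:
    for corr in (0,1):
        L=[]
        for n in pr:
            (o,d),off,_=rays[n]; o=o.copy(); o[:2]-=corr*off; L.append((o,d))
        t=np.linalg.lstsq(np.c_[L[0][1],-L[1][1]],L[1][0]-L[0][0],rcond=None)[0]
        print(pr,corr,(L[0][0]+t[0]*L[0][1]).round(1),(L[1][0]+t[1]*L[1][1]).round(1))
E
```

```text
w10 well [517.85 165.92] 0.52
[522. 160. 357.]
w12 well [517.01 167.5 ] 0.96
[429. 180. 345.]
w13 well [517.5  167.09] 0.88
[427. 206. 296.]
('w10', 'w12') 0 [510.2 164.7 122.6] [510.2 164.9 122.6]
('w10', 'w12') 1 [509.2 164.4 125.4] [508.9 163.2 125.3]
('w10', 'w13') 0 [510.2 164.7 123.2] [510.3 164.9 123.2]
('w10', 'w13') 1 [509.1 164.4 124.6] [508.8 163.8 124.6]
('w12', 'w13') 0 [509.6 165.  124.2] [509.8 165.1 124.2]
('w12', 'w13') 1 [510.4 163.  121.3] [510.4 163.  121.3]
```

```bash
python3 -c "
from h import *
st(); print(order.sign_off())"
```

```text
19.775 [426.1 126.8 170.4] [ 0.6978  0.7162 -0.0101 -0.0046] F [-0.9 -0.3  0.2] M [ 0.03 -0.04 -0.03] g 0.903
the job is handed in; nothing more can be done
None
```

I took the orange key from the stand and lowered it into the off-centre socket. I turned it clockwise until it met a firm stop, at about 0.4 N m against the 0.06 N m drag. I backed off 4° to unload it, released it, moved the hand clear, and handed the job in at 19.8 s.

**Key seated:** Two-view triangulation put the grip top at about 123 mm (pairs ranged 121 to 125 mm), so the tip is about 22 mm below the mouth, near fully home. It stands about 7 mm from the well's centre. It looked upright in the pictures, but I did not compute the lean angle.

**Pressing:** The vertical force read about 2 N or less at every check, including the key's own weight. The pan and the bystanders were not touched.

**Lock angle, which partly disagrees:** After release, the red line and two socket flats all gave about 3.42 rad. That is past the required 3.3 but about 4° short of the nominal 3.5. The key's grip also sits about 16° ahead of the socket, where the play should allow only about 7°. The likely cause is that the key wedged slightly and carried the screw back with it during the 4° unload. I did not re-grip it to push it up to the stop again.

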